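# Fetch the dummy load from the tip-out bin

### The arm

A 6-joint arm with a two-finger parallel gripper is mounted at the origin on the work surface. World frame = base frame: x ahead of the robot, y to its left, z up, the work surface at z = 0. Lengths are in m, angles in rad, forces in N, time in s.
With the tool pointing down it reaches from about 0.4 to 0.825 m from the base axis. Payload 7 kg.
Tool frame: the origin (TCP) lies on the centre line of the jaws, within the pads' length; the fingertips stand 11 mm ahead of it and the grasp point (between the pads) lies 8 mm behind it; z points along the fingers, x is the direction in which the jaws open and shut, and the axes are right-handed (so a half turn about z gives the same grasp; the last joint's range is limited). The gripper opens to 88 mm and grips with 3 to 60 N. Pads are 19 mm wide; open, the fingers measure 130 mm over their backs; the gripper's body (78 mm by 193 mm) begins 47 mm behind the grasp point.
Start: joints at [-0.984, 0.359, 0.012, 0, -1.224, -0.288], TCP at [0.199, -0.645, 0.238] pointing down, gripper open.
Joint ranges: [-3.07, 3.07], [-1.43, 2.12], [-1.02, 1.25], [-3.03, 1.67], [-3.05, -0], [-3.03, 3.03]. Speed limits (rad/s): [2.39, 2.39, 3.01, 3.14, 3.14, 3.14].

### API

Orientations are given as a rotation vector (axis times angle).
In Python, from bench import get_state, get_image, job_done gives the robot as it stands.
- The arm moves only by the shell command python3 -m handwheel 'ROWS' [FORCE]. ROWS is JSON, a list of rows, each an object of numbers: "x", "y", "z": the shift along the tool's x, y, z in units of 30 mm (1.0 is 30 mm); "rx", "ry", "rz": the turn, a rotation vector about the tool's x, y, z in units of 6 degrees (1.0 is 6 degrees); "jaw": the opening, from 0 (shut) to 1 (fully open). In form: [{"x": .., "y": .., "z": .., "rx": .., "ry": .., "rz": .., "jaw": ..}, ...]. A call has 1 to 10 rows; each row shifts and turns the commanded pose from where the row before left it, along the tool's axes as they then stand; what a row does not reach is not made up. A row lasts 1/10 s, in which the tool goes at most 50 mm and 8.59 degrees, less where a joint would pass 70% of its speed; a pose out of reach is approached as far as the arm can. A call is refused whole if a number of a shift passes 1 or a number of a turn 1, either way. A call with a gripper value outside its range is refused whole. The fingers move at their own pace and stop on an object; FORCE is the grip in N (left out, the last holds). Time passes only in rows, so rows that do not move let the fingers close. It gives the time, the measured TCP pose, the force and the opening at its end, in the units of the state.
- get_state(): the state, without advancing time (a new reading comes with each control period).
- get_image(name): name is "scene" or "side" or "wrist"; returns a dict with "frame" (480x640x3 uint8, red, green, blue), "range_z" (480x640 float32, m along the optical axis (not along the pixel's ray), 0 where there is no reading), "vfov" (degrees; the focal length in pixels is half the picture's height over the tangent of half this angle, whatever the lens; pixels are square), "cx", "cy" (the principal point, pixels), "dist" ([k1, k2, p1, p2, k3] as OpenCV has them; the pictures are not rectified), "origin" and "attitude" of the camera in the world; the wrist camera has in their place "T_tool_cam" (4x4, takes a point from camera to tool coordinates, whose origin is the TCP and whose axes are the tool frame's). Camera axes: x right, y down, z forward; pixel columns grow to the right and rows downward; lengths in m; the calibration is good to about 2 mm. A picture is of the moment at which its call begins: read the wrist's pose just before it.
- job_done(): hands the job in, once; it reports no verdict.
The state is a dict: "t": time; "qpos": joint angles; "dq": joint speeds; "tau": joint torques, N m; "position": TCP position; "ee_rot": TCP orientation; "ft_force": force on the tool from outside, world axes, zero at the start; "moment": the same for the moment, N m; "finger_gap": finger opening in m.
Only numpy, scipy, OpenCV 4.12 (cv2) and the standard library are available. Lean on these libraries where they do the work, as an engineer would, in place of code of your own. Each camera call takes 0.05 s, during which the arm holds its last target.

### The job

Tip the bin forward by its tab to about 35 degrees and let go of it, then lift the finned dummy load out of the tipped bin and set it down gently, standing upright on the floor of the steel tray. Then tip the bin back fully level, with the smooth filter still in its pocket. Never tip the bin past 45 degrees, and leave everything else on the bench where it is.

Things in the scene. Friction and masses are not known exactly. Their poses are not given: they have to be found in the camera images.
- binstand: Fixed grey stand of the bin, 100 (x) x 226 (y) mm, cheeks 34 high. Origin on the table, midway between the pockets of the level bin; its front (the bin tips that way) is its -x, turned roughly to the world's -y. A slim light bar along y (over x = +6 to +22, z = 115 to 129 mm) above the pockets stands on posts at y = +-109 mm.
- bin (a joint): Tilt of the aluminium bin in rad: 0 = level (as it starts, at its stop), growing as it tips forward to the stand's -x; 35 degrees = 0.61; hard stop at 1.05. The hinge lies along the stand's y axis at x = -28 mm, z = 10 mm of the stand. Stiff hinge: it stays where it is left; about 5 N at the tab moves it.
- bin_tab (a point): Centre to grip of the bin's black tab, an upright blade 40 long (fore and aft) x 12 thick (along the stand's y) x 26 high, in the middle of the bin's front. With the bin level it stands 25 mm in front of the hinge and 65 mm above it (75 mm above the table). Axes turn with the bin.
- bin_floor (a point): Centre of the bin's inner floor, axes turning with the bin (z out of the bin). Bin walls rise 35 mm above the floor. With the bin level it lies at x = 0, y = 0, z = 14 mm of the stand.
- pocket_left (a point): Centre of the floor of the pocket at y = +70 mm of the bin; the pocket is 37 x 40 mm inside and 35 mm deep.
- pocket_right (a point): The same for the pocket at y = -70 mm.
- dummy_load: Dummy load: bare aluminium cylinder with nine cooling fins, 34 mm diameter, 75 mm high, and a thin 12 mm diameter, 12 mm high stub on top; 0.14 kg. Stands in one of the two pockets. Origin at the centre of its underside, z along its axis to the stub.
- filter: Its neighbour in the other pocket, which stays in the bin: smooth aluminium cylinder 33 mm diameter, 70 mm high with a bevelled top and no stub. Origin at the centre of its underside.
- tray: Fixed shallow steel tray, 160 (x) x 130 (y) x 22 mm high, walls and floor 4 mm thick. Origin at the centre of its underside. A small plug stands in its corner at about x = +45, y = -35 mm of the tray.
- key: Bystander: Morse paddle key: two black finger paddles on a heavy bright steel block 75 x 75 x 40 high mm. Origin at its underside.
- microphone: Bystander: black hand microphone lying flat, 85 x 65 x 28 mm. Origin at its underside.
- interface: Bystander: small dark interface box with two knobs, 70 x 100 x 38 mm. Origin at its underside.
- screwdriver: Bystander: screwdriver lying flat, 170 long, 25 mm. Origin at its underside (on its axis, lying).
- plug: Bystander: small steel plug, 20 diameter, standing in the tray corner, height 26 mm. Origin at its underside.
- mug: Bystander: white mug, 78 diameter, 92 high mm. Origin at its underside.
- jar: Bystander: clear jar with steel cap, 60 diameter, 75 high mm. Origin at its underside.
Things that resemble listed ones, but are neither listed nor needed, are in the scene too. Leave any blue look-alike of the dummy_load alone. Leave any green look-alike of the tray alone.

How it is judged:
On the way, in this order (a step that is already met when the one before it is completed fails the run):
1. the bin stands still at 35 +- 7 degrees, let go of, with the dummy load still in it (value of joint bin between 0.489 and 0.733 rad and velocity of joint bin between -0.05 and 0.05 rad/s and contact force between binstand and the fingers below 0.1 N and z of dummy_load in the frame of bin_floor below 0.02 m), for 0.2 s.
2. the dummy load is out of its pocket in the fingers, the bin still tipped 25 to 45 degrees (z of dummy_load in the frame of bin_floor above 0.04 m and contact force between dummy_load and the fingers above 0.5 N and value of joint bin between 0.436 and 0.785 rad), for 0.1 s.
3. the dummy load stands upright on the tray floor, let go of, with the bin still tipped (over 20 degrees) (x of dummy_load in the frame of tray between -0.07 and 0.07 m and y of dummy_load in the frame of tray between -0.055 and 0.055 m and z of dummy_load in the frame of tray below 0.009 m and angle between dummy_load's own z axis and vertical below 0.1 rad and contact force between dummy_load and the fingers below 0.1 N and linear speed of dummy_load below 0.03 m/s and value of joint bin above 0.349 rad), for 0.2 s.
At the end, for the whole second after the job is handed in: The dummy load stands still and upright (within 6 degrees) on the floor of the tray (underside within 5 mm of the floor), released; the bin is level (under 0.06 rad) and at rest; the filter rests in its pocket (its origin within 15 mm of a pocket's floor centre) (x of dummy_load in the frame of tray between -0.07 and 0.07 m and y of dummy_load in the frame of tray between -0.055 and 0.055 m and z of dummy_load in the frame of tray below 0.009 m and angle between dummy_load's own z axis and vertical below 0.1 rad and contact force between dummy_load and the fingers below 0.1 N and linear speed of each of dummy_load, filter below 0.02 m/s and value of joint bin below 0.06 rad and velocity of joint bin below 0.05 rad/s and (distance between filter and pocket_left below 0.015 m or distance between filter and pocket_right below 0.015 m)); the robot touches nothing.
It fails at once if the bin tipped past 45 degrees (0.80 rad) (value of joint bin above 0.8 rad).
It fails at once if the dummy load dropped or thrown: moving over 0.5 m/s while out of the fingers (contact force between dummy_load and the fingers below 0.01 N and linear speed of dummy_load above 0.5 m/s).
It fails at once if a bystander moved more than 30 mm (distance of any of key, microphone, interface, screwdriver, plug, mug, jar from where it was at the start of the episode above 0.03 m).
It also fails if it takes over 61 s, if anything falls off the work surface, if the arm or the gripper's body presses on something with over 40 N, if the wrist force passes 120 N, or if a joint passes its speed limit or range.

## Working session

There is one attempt and no reset: what is moved stays moved. The work goes in short steps, Python scripts to look and compute and a shell command to move; the robot and the scene stay as the last step left them, time stands still between calls to the robot, and variables do not carry over. Pictures are saved under pics/ and viewed, and the job is handed in when it is done.

```bash
ls; mkdir -p pics
cat > h.py <<'E'
import numpy as np,cv2
from bench import get_state,get_image
from scipy.spatial.transform import Rotation as R
def cam(im,st=None):
    f=240/np.tan(np.radians(im['vfov'])/2)
    K=np.array([[f,0,im['cx']],[0,f,im['cy']],[0,0,1.]])
    if 'T_tool_cam' in im:
        T=np.array(im['T_tool_cam']); Rt=R.from_rotvec(st['ee_rot']).as_matrix()
        return K,np.array(im['dist'],float),Rt@T[:3,:3],Rt@T[:3,3]+np.array(st['position'])
    a=np.array(im['attitude'],float)
    A=a if a.shape==(3,3) else R.from_rotvec(a).as_matrix()
    return K,np.array(im['dist'],float),A,np.array(im['origin'])
def rays(c,uv):
    K,d,A,o=c
    n=cv2.undistortPoints(np.array(uv,float).reshape(-1,1,2),K,d).reshape(-1,2)
    return o,np.c_[n,np.ones(len(n))]@A.T
def plane(c,uv,z):
    o,r=rays(c,uv); return o+r*((z-o[2])/r[:,2])[:,None]
def cloud(im,c):
    v,u=np.mgrid[0:480,0:640]
    o,r=rays(c,np.c_[u.ravel(),v.ravel()])
    Z=im['range_z'].ravel()
    P=o+r*Z[:,None]; P[Z==0]=np.nan
    return P.reshape(480,640,3)
def proj(c,P):
    K,d,A,o=c
    rv=cv2.Rodrigues(A.T)[0]; return cv2.projectPoints(np.array(P,float).reshape(-1,1,3),rv,-A.T@o,K,d)[0].reshape(-1,2)
def shot(name,fn):
    st=get_state(); im=get_image(name); c=cam(im,st)
    cv2.imwrite('pics/'+fn,im['frame'][:,:,::-1]); return im,c
E
python3 - <<'E'
from h import *
import pickle
D={}
st=get_state();print(st)
for n in ['scene','side','wrist']:
    im,c=shot(n,n+'0.png'); D[n]=(im,c); print(n,{k:v for k,v in im.items() if k not in('frame','range_z')})
pickle.dump(D,open('d0.pkl','wb'))
E
```

```text
pics
{'t': 0.0, 'qpos': array([-9.83923559e-01,  3.59358435e-01,  1.10540030e-02, -4.02416231e-04,
       -1.22409908e+00, -2.88087802e-01]), 'dq': array([ 0.00125427, -0.00077488,  0.00078544,  0.00016222,  0.00031455,
       -0.00023075]), 'tau': array([ 1.96751098e-03, -5.82718635e+01,  2.93060446e+01,  6.99743092e+00,
        6.93333917e-03, -1.54333497e-04]), 'position': array([ 0.19853185, -0.64463671,  0.23662954]), 'ee_rot': array([-1.86541684e+00, -2.52609217e+00, -1.41882140e-03]), 'ft_force': array([-0.15557923, -0.03618086,  0.52027132]), 'moment': array([0.0063817 , 0.03199628, 0.00427888]), 'finger_gap': 0.08753000393534832}
scene {'vfov': 51.165404106140095, 'cx': 320.7843624665763, 'cy': 244.26449479517507, 'dist': array([-0.09236256,  0.        ,  0.        ,  0.        ,  0.        ]), 'origin': array([0.93653805, 0.74757486, 1.1957614 ]), 'attitude': array([-0.76009311, -2.70117407,  0.95887553])}
side {'vfov': 51.59250097511649, 'cx': 321.4364021081636, 'cy': 245.27821484287935, 'dist': array([0.02321897, 0.        , 0.        , 0.        , 0.        ]), 'origin': array([0.35594222, 0.80604555, 0.87137129]), 'attitude': array([-0.16439215,  2.8550365 , -1.21549348])}
wrist {'vfov': 58.098873880845886, 'cx': 321.5658621181991, 'cy': 234.9622678537234, 'dist': array([-0.1054147,  0.       ,  0.       ,  0.       ,  0.       ]), 'T_tool_cam': array([[ 9.99999016e-01, -1.38235972e-03, -2.40216507e-04,
        -1.06240175e-03],
       [ 1.39258128e-03,  9.56963654e-01,  2.90204456e-01,
        -7.94503147e-02],
       [-1.71288486e-04, -2.90204505e-01,  9.56964637e-01,
        -1.47209191e-01],
       [ 0.00000000e+00,  0.00000000e+00,  0.00000000e+00,
         1.00000000e+00]])}
```

View pics/scene0.png

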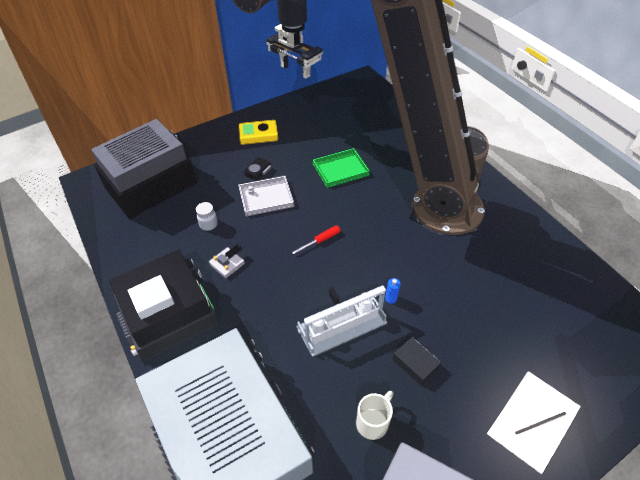

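View pics/side0.png

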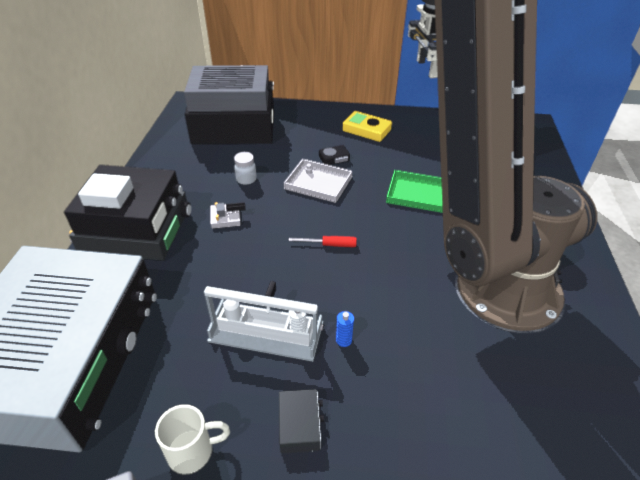

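View pics/wrist0.png

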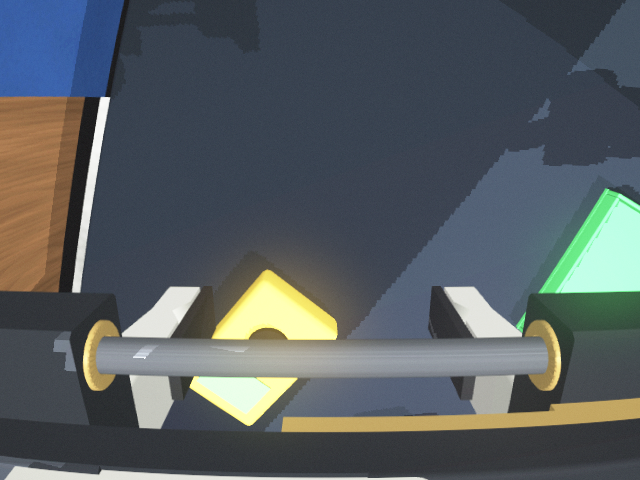

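Run:
```python
from h import *
import pickle
D=pickle.load(open('d0.pkl','rb'))
for n,pts in [('scene',dict(tray=(266,196),key=(228,262),mug=(375,415),jar=(207,210),blue=(393,290),drv=(320,240),mic=(258,167),iface=(417,355),tab=(335,296),A=(320,326),B=(363,303),bar=(345,308))),('side',dict(tray=(318,180),A=(232,305),B=(298,317),tab=(272,291),key=(226,215)))]:
    im,c=D[n];P=cloud(im,c)
    for k,(u,v) in pts.items(): print(n,k,P[v,u].round(3))
a=D['scene'][0]['frame'][275:365,285:410,::-1]; b=D['side'][0]['frame'][270:370,195:335,::-1]
a=cv2.resize(a,None,fx=5.6,fy=5.6,interpolation=2)[:290*2]
cv2.imwrite('pics/za.png',a); cv2.imwrite('pics/zb.png',cv2.resize(b,None,fx=5.6,fy=5.6,interpolation=2))
```

```text
scene tray [ 0.487 -0.353  0.003]
scene key [ 0.715 -0.149  0.027]
scene mug [0.604 0.442 0.002]
scene jar [ 0.696 -0.331  0.073]
scene blue [0.38  0.199 0.062]
scene drv [ 0.436 -0.09   0.012]
scene mic [ 0.454 -0.474  0.023]
scene iface [0.433 0.379 0.036]
scene tab [0.533 0.146 0.086]
scene A [0.608 0.194 0.07 ]
scene B [0.482 0.202 0.085]
scene bar [0.542 0.207 0.118]
side tray [ 0.487 -0.363  0.003]
side A [0.599 0.188 0.084]
side B [0.461 0.206 0.089]
side tab [0.526 0.142 0.085]
side key [ 0.707 -0.157  0.02 ]
```

View pics/za.png

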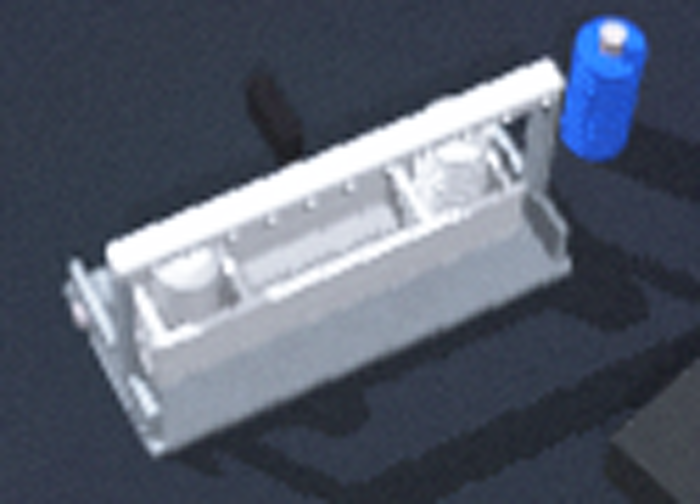

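View pics/zb.png

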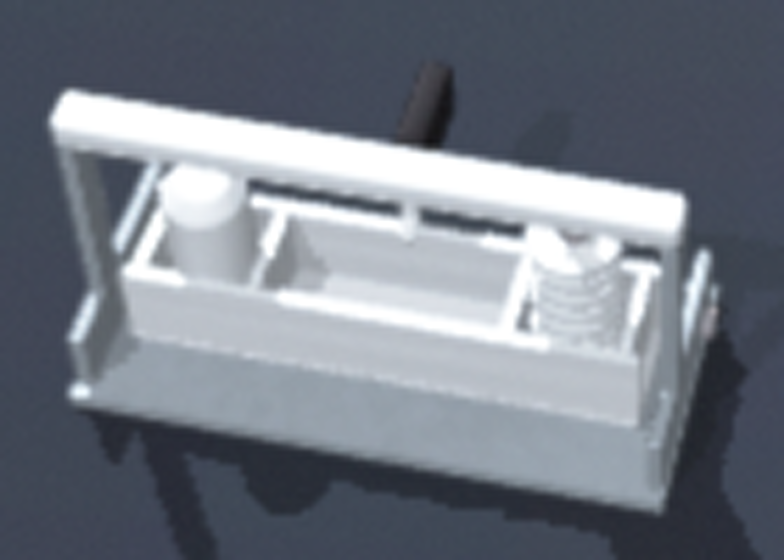

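Run:
```python
from h import *
import pickle
D=pickle.load(open('d0.pkl','rb'))
for n in ['scene','side']:
    im,c=D[n];P=cloud(im,c)
    m=(P[...,2]>.116)&(P[...,2]<.14)&(P[...,0]>.38)&(P[...,0]<.68)&(P[...,1]>.1)&(P[...,1]<.3)
    Q=P[m]; r=cv2.minAreaRect(Q[:,:2].astype(np.float32)*1000); print(n,len(Q),np.median(Q[:,2]),r, cv2.boxPoints(r).round(0).tolist())
    # tab: dark, z .055-.1
    f=im['frame'].astype(int)
    m=(f.max(2)<70)&(P[...,2]>.05)&(P[...,2]<.105)&(P[...,0]>.45)&(P[...,0]<.62)&(P[...,1]>.05)&(P[...,1]<.25)
    Q=P[m];print('tab',len(Q),Q.min(0),Q.max(0)); r=cv2.minAreaRect(Q[:,:2].astype(np.float32)*1000);print(r)
    # tray
    m=(P[...,2]>.014)&(P[...,2]<.03)&(P[...,0]>.38)&(P[...,0]<.60)&(P[...,1]>-.46)&(P[...,1]<-.25)&(f.min(2)>100)
    Q=P[m];r=cv2.minAreaRect(Q[:,:2].astype(np.float32)*1000);print('tray',len(Q),r,cv2.boxPoints(r).round(0).tolist(),Q[:,2].max())
```

```text
scene 622 0.12614580476137227 ((538.9793090820312, 202.7633819580078), (20.2116756439209, 225.95286560058594), 84.5938949584961) [[426.0, 203.0], [651.0, 182.0], [652.0, 202.0], [427.0, 223.0]]
tab 101 [0.52550536 0.11727426 0.0605504 ] [0.54166975 0.16020221 0.0904576 ]
((532.6356201171875, 138.70046997070312), (43.361087799072266, 14.114901542663574), 83.50855255126953)
tray 294 ((482.3814392089844, -376.12176513671875), (189.205078125, 160.48780822753906), 73.50679016113281) [[379.0, -444.0], [532.0, -490.0], [586.0, -308.0], [432.0, -263.0]] 0.029771614554656267
side 1087 0.12774450346901567 ((535.813232421875, 200.4376678466797), (18.77407455444336, 224.82986450195312), 84.34426879882812) [[423.0, 202.0], [647.0, 180.0], [649.0, 199.0], [425.0, 221.0]]
tab 67 [0.52299032 0.11778267 0.06511152] [0.53247084 0.15515946 0.08986767]
((526.4036865234375, 136.5434112548828), (37.23628234863281, 7.576605796813965), 80.06507873535156)
tray 488 ((479.74285888671875, -377.75799560546875), (189.85696411132812, 163.8268280029297), 75.81752014160156) [[377.0, -450.0], [536.0, -490.0], [582.0, -306.0], [424.0, -266.0]] 0.02996612259275544
```

```bash
python3 -m handwheel '[{"x":0.4,"y":0.95},{"x":0.4,"y":0.95},{"x":0.4,"y":0.95},{"x":0.4,"y":0.95},{"x":0.4,"y":0.95},{"x":0.4,"y":0.95},{"x":0.4,"y":0.95},{"x":0.4,"y":0.95},{"x":0.4,"y":0.95},{"x":0.4,"y":0.95}]' && python3 -m handwheel '[{"x":0.4,"y":0.95},{"x":0.4,"y":0.95},{"x":0.4,"y":0.95},{"x":0.4,"y":0.95},{"x":0.4,"y":0.95},{},{}]'
cat > plan.py <<'E'
import sys
from h import *
# usage: plan(pos, tooldown yaw) -> delta in tool axes, units
def down(yawx):  # tool z down, tool x at heading yawx deg
    a=np.radians(yawx); x=np.array([np.cos(a),np.sin(a),0]); z=np.array([0,0,-1.]); return np.c_[x,np.cross(z,x),z]
def plan(p,Rm=None):
    st=get_state(); A=R.from_rotvec(st['ee_rot']).as_matrix()
    d=A.T@(np.array(p)-st['position'])/.03
    r=R.from_matrix(A.T@Rm).as_rotvec(True)/6 if Rm is not None else None
    print('t',round(st['t'],2),'pos',st['position'].round(4),'q',st['qpos'].round(2),'shift units',d.round(2),'turn units',None if r is None else r.round(2),'F',st['ft_force'].round(1),'gap',round(st['finger_gap'],4))
E
python3 - <<'E'
from h import *
import pickle
im,c=shot('wrist','w_tray.png'); pickle.dump((im,c),open('wt.pkl','wb')); print(get_state()['position'])
E
```

```text
[ 0.19859535 -0.64482714  0.23696081]validation failed for argument at $[0]...
```

View pics/w_tray.png

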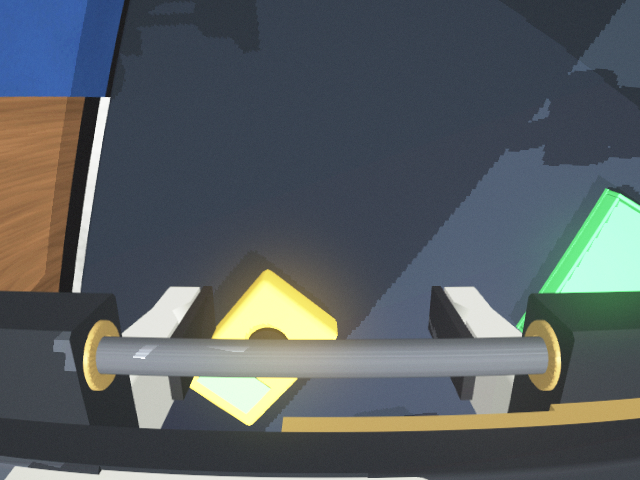

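```bash
python3 -m handwheel '[{"x":0.4,"y":0.95,"z":0,"rx":0,"ry":0,"rz":0,"jaw":1},{"x":0.4,"y":0.95,"z":0,"rx":0,"ry":0,"rz":0,"jaw":1},{"x":0.4,"y":0.95,"z":0,"rx":0,"ry":0,"rz":0,"jaw":1},{"x":0.4,"y":0.95,"z":0,"rx":0,"ry":0,"rz":0,"jaw":1},{"x":0.4,"y":0.95,"z":0,"rx":0,"ry":0,"rz":0,"jaw":1},{"x":0.4,"y":0.95,"z":0,"rx":0,"ry":0,"rz":0,"jaw":1},{"x":0.4,"y":0.95,"z":0,"rx":0,"ry":0,"rz":0,"jaw":1},{"x":0.4,"y":0.95,"z":0,"rx":0,"ry":0,"rz":0,"jaw":1},{"x":0.4,"y":0.95,"z":0,"rx":0,"ry":0,"rz":0,"jaw":1},{"x":0.4,"y":0.95,"z":0,"rx":0,"ry":0,"rz":0,"jaw":1}]' && python3 -m handwheel '[{"x":0.4,"y":0.95,"z":0,"rx":0,"ry":0,"rz":0,"jaw":1},{"x":0.4,"y":0.95,"z":0,"rx":0,"ry":0,"rz":0,"jaw":1},{"x":0.4,"y":0.95,"z":0,"rx":0,"ry":0,"rz":0,"jaw":1},{"x":0.4,"y":0.95,"z":0,"rx":0,"ry":0,"rz":0,"jaw":1},{"x":0.4,"y":0.95,"z":0,"rx":0,"ry":0,"rz":0,"jaw":1},{"x":0,"y":0,"z":0,"rx":0,"ry":0,"rz":0,"jaw":1},{"x":0,"y":0,"z":0,"rx":0,"ry":0,"rz":0,"jaw":1}]'
python3 - <<'E'
from h import *
import pickle
im,c=shot('wrist','w_tray1.png'); pickle.dump((im,c),open('wt.pkl','wb')); print(get_state()['position'],get_state()['t'])
E
```

```text
t: 1.2
position: [0.4365, -0.4455, 0.2375]
ee_rot: [-1.866, -2.527, -0.0]
ft_force: [0.3, -0.5, 0.4]
finger_gap: 0.0878
t: 1.9
position: [0.5545, -0.3466, 0.2371]
ee_rot: [-1.864, -2.528, 0.0]
ft_force: [-0.3, 0.7, 1.7]
finger_gap: 0.0876
[ 0.5539952  -0.34710805  0.23726041] 1.95
```

View pics/w_tray1.png

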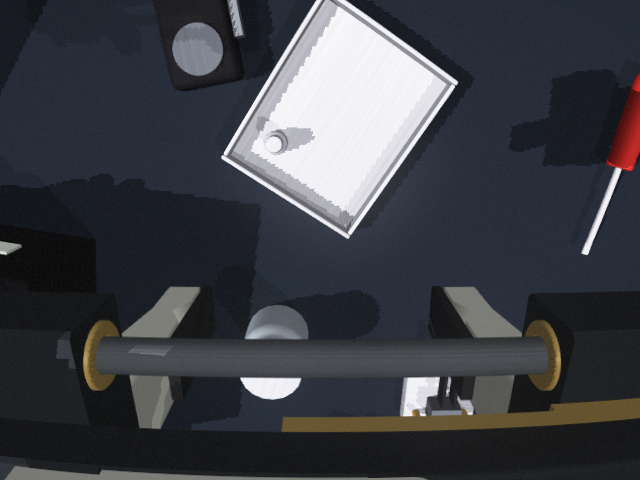

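Run:
```python
from h import *
import pickle
im,c=pickle.load(open('wt.pkl','rb'))
q=plane(c,[(222,157),(348,237),(457,83)],.022); print(q.round(4))
print('sides',np.linalg.norm(q[0]-q[1]),np.linalg.norm(q[1]-q[2]),'centre',(q[0]+q[2])/2)
P=cloud(im,c)
for u,v in [(340,120),(370,150),(380,80),(340,60)]: print(P[v,u].round(4))
print(plane(c,[(276,142)],.03), P[142,276])
# two-view rim corner height: scene view
ims,cs=pickle.load(open('d0.pkl','rb'))['scene']
print(proj(cs,q).round(1))
```

```text
[[ 0.543  -0.4385  0.022 ]
 [ 0.5786 -0.3159  0.022 ]
 [ 0.4285 -0.2716  0.022 ]]
sides 0.127623563000781 0.15651701137721977 centre [ 0.48574762 -0.35505792  0.022     ]
[ 0.4858 -0.3523  0.0054]
[ 0.5026 -0.3191  0.0018]
[ 0.4442 -0.3302  0.0048]
[ 0.439  -0.3672  0.0053]
[[ 0.51711761 -0.39771854  0.03      ]] [ 0.51704033 -0.39766462  0.03071888]
[[239.  182.9]
 [245.3 209.7]
 [292.9 200.4]]
```

```bash
python3 -m handwheel '[{"x":0.95,"y":0.27,"z":0,"rx":0,"ry":0,"rz":0,"jaw":1},{"x":0.95,"y":0.27,"z":0,"rx":0,"ry":0,"rz":0,"jaw":1},{"x":0.95,"y":0.27,"z":0,"rx":0,"ry":0,"rz":0,"jaw":1},{"x":0.95,"y":0.27,"z":0,"rx":0,"ry":0,"rz":0,"jaw":1},{"x":0.95,"y":0.27,"z":0,"rx":0,"ry":0,"rz":0,"jaw":1},{"x":0.95,"y":0.27,"z":0,"rx":0,"ry":0,"rz":-0.5,"jaw":1},{"x":0.95,"y":0.27,"z":0,"rx":0,"ry":0,"rz":0,"jaw":1},{"x":0.95,"y":0.27,"z":0,"rx":0,"ry":0,"rz":0,"jaw":1},{"x":0.95,"y":0.27,"z":0,"rx":0,"ry":0,"rz":0,"jaw":1},{"x":0.95,"y":0.27,"z":0,"rx":0,"ry":0,"rz":0,"jaw":1}]'
python3 - <<'E'
from plan import *
plan([.54,.25,.24],down(174.65))
E
```

```text
t: 2.95
position: [0.5409, -0.0512, 0.2378]
ee_rot: [1.801, 2.574, 0.0]
ft_force: [-0.4, -0.0, 0.0]
finger_gap: 0.0875
t 2.95 pos [ 0.5409 -0.0512  0.2378] q [ 0.27  0.14 -0.28 -0.   -1.15 -1.49] shift units [ 9.44  3.41 -0.07] turn units [  0.     0.   -10.77] F [-0.4 -0.   0. ] gap 0.0875
```

```bash
python3 -m handwheel '[{"x":0.94,"y":0.34,"z":0,"rx":0,"ry":0,"rz":0,"jaw":1},{"x":0.94,"y":0.34,"z":0,"rx":0,"ry":0,"rz":0,"jaw":1},{"x":0.94,"y":0.34,"z":0,"rx":0,"ry":0,"rz":0,"jaw":1},{"x":0.94,"y":0.34,"z":0,"rx":0,"ry":0,"rz":0,"jaw":1},{"x":0.94,"y":0.34,"z":0,"rx":0,"ry":0,"rz":0,"jaw":1},{"x":0.94,"y":0.34,"z":0,"rx":0,"ry":0,"rz":0,"jaw":1},{"x":0.94,"y":0.34,"z":0,"rx":0,"ry":0,"rz":0,"jaw":1},{"x":0.94,"y":0.34,"z":0,"rx":0,"ry":0,"rz":0,"jaw":1},{"x":0.94,"y":0.34,"z":0,"rx":0,"ry":0,"rz":0,"jaw":1},{"x":0.94,"y":0.34,"z":0,"rx":0,"ry":0,"rz":-0.8,"jaw":1}]' && python3 -m handwheel '[{"x":0,"y":0,"z":0,"rx":0,"ry":0,"rz":-1,"jaw":1},{"x":0,"y":0,"z":0,"rx":0,"ry":0,"rz":-1,"jaw":1},{"x":0,"y":0,"z":0,"rx":0,"ry":0,"rz":-1,"jaw":1},{"x":0,"y":0,"z":0,"rx":0,"ry":0,"rz":-1,"jaw":1},{"x":0,"y":0,"z":0,"rx":0,"ry":0,"rz":-1,"jaw":1},{"x":0,"y":0,"z":0,"rx":0,"ry":0,"rz":-1,"jaw":1},{"x":0,"y":0,"z":0,"rx":0,"ry":0,"rz":-1,"jaw":1},{"x":0,"y":0,"z":0,"rx":0,"ry":0,"rz":-1,"jaw":1},{"x":0,"y":0,"z":0,"rx":0,"ry":0,"rz":-1,"jaw":1},{"x":0,"y":0,"z":0,"rx":0,"ry":0,"rz":-1,"jaw":1}]' && python3 -m handwheel '[{"x":0,"y":0,"z":0,"rx":0,"ry":0,"rz":0,"jaw":1},{"x":0,"y":0,"z":0,"rx":0,"ry":0,"rz":0,"jaw":1}]'
python3 - <<'E'
from plan import *
import pickle
plan([.54,.25,.24],down(174.65))
im,c=shot('wrist','w_bin1.png'); pickle.dump((im,c),open('wb1.pkl','wb'))
E
```

```text
t: 3.95
position: [0.5404, 0.2486, 0.2378]
ee_rot: [1.691, 2.648, 0.0]
ft_force: [0.9, 0.2, 0.0]
finger_gap: 0.0874
t: 4.95
position: [0.5405, 0.2473, 0.2378]
ee_rot: [0.135, 3.139, 0.0]
ft_force: [-0.2, 0.2, 0.8]
finger_gap: 0.0878
t: 5.15
position: [0.5405, 0.2478, 0.2377]
ee_rot: [0.146, 3.138, 0.0]
ft_force: [0.4, 0.3, -0.3]
finger_gap: 0.0876
t 5.15 pos [0.5405 0.2478 0.2377] q [ 0.76  0.23 -0.17 -0.   -1.17 -0.85] shift units [ 0.02  0.07 -0.08] turn units [0.   0.   0.01] F [ 0.4  0.3 -0.3] gap 0.0876
```

View pics/w_bin1.png

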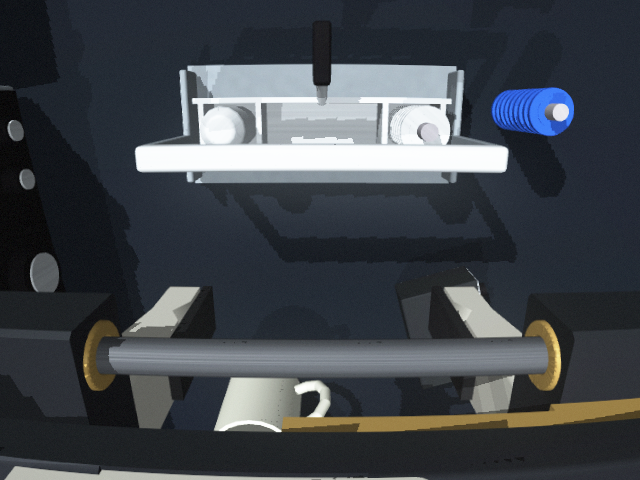

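```bash
cat > stand.py <<'E'
import numpy as np
O=None
E
python3 - <<'E'
from h import *
import pickle
im,c=pickle.load(open('wb1.pkl','rb')); P=cloud(im,c); f=im['frame'].astype(int)
# tab top
m=(f.max(2)<60)&(P[...,2]>.078)&(P[...,2]<.1)&(P[...,1]<.2)&(P[...,0]>.48)&(P[...,0]<.58)
Q=P[m];r=cv2.minAreaRect(Q[:,:2].astype(np.float32)*1000);print('tab',len(Q),r,np.median(Q[:,2]))
# bar top
m=(P[...,2]>.12)&(P[...,2]<.136)&(P[...,1]>.14)&(P[...,1]<.25)&(P[...,0]<.68)&(P[...,0]>.4)
Q=P[m];r=cv2.minAreaRect(Q[:,:2].astype(np.float32)*1000);print('bar',len(Q),r,np.median(Q[:,2]),cv2.boxPoints(r).round(1).tolist())
print(plane(c,[(136,159),(508,159)],.129), 'barcorners')
for u,v in [(430,132),(415,115),(222,120),(560,112)]: print(P[v-1:v+2,u-1:u+2].reshape(-1,3).mean(0).round(4))
# tab pixel cols via two-view: tab in scene; triangulate centre of tab top
D=pickle.load(open('d0.pkl','rb'))
tt=plane(c,[(322,21),(321,84)],.088);print('tabtop ends',tt)
for n in('scene','side'): print(n,proj(D[n][1],tt).round(1))
E
```

```text
tab 1163 ((529.8072509765625, 134.8243408203125), (39.346492767333984, 12.298971176147461), 83.92078399658203) 0.0878914838863325
bar 10209 ((535.9461059570312, 198.41281127929688), (16.532262802124023, 224.54014587402344), 84.53118896484375) 0.12879571115684296 [[423.3999938964844, 200.89999389648438], [646.9000244140625, 179.5], [648.5, 195.89999389648438], [425.0, 217.3000030517578]]
[[0.64656202 0.18751406 0.129     ]
 [0.42390159 0.20854912 0.129     ]] barcorners
[0.4643 0.1912 0.101 ]
[0.4711 0.1801 0.089 ]
[0.6012 0.1712 0.084 ]
[0.3685 0.1853 0.0868]
tabtop ends [[0.52745365 0.11562446 0.088     ]
 [0.53179464 0.15469796 0.088     ]]
scene [[330.6 286.5]
 [337.1 297.8]]
side [[273.3 280.6]
 [267.8 294.4]]
```

Run:
```python
from plan import *
plan([.5297,.1335,.13],down(174.53))
plan([.5297,.1335,.069],down(174.53))
```

```text
t 5.2 pos [0.5404 0.2479 0.2377] q [ 0.76  0.23 -0.17  0.   -1.17 -0.85] shift units [ 0.   -3.83  3.59] turn units [0.   0.   0.03] F [ 0.   0.  -0.3] gap 0.0877
t 5.2 pos [0.5404 0.2479 0.2377] q [ 0.76  0.23 -0.17  0.   -1.17 -0.85] shift units [ 0.   -3.83  5.62] turn units [0.   0.   0.03] F [ 0.   0.  -0.3] gap 0.0877
```

```bash
python3 -m handwheel '[{"x":0,"y":-0.96,"z":0,"rx":0,"ry":0,"rz":0.03,"jaw":0.6},{"x":0,"y":-0.96,"z":0,"rx":0,"ry":0,"rz":0,"jaw":0.6},{"x":0,"y":-0.96,"z":0,"rx":0,"ry":0,"rz":0,"jaw":0.6},{"x":0,"y":-0.95,"z":0.4,"rx":0,"ry":0,"rz":0,"jaw":0.6},{"x":0,"y":0,"z":0.8,"rx":0,"ry":0,"rz":0,"jaw":0.6},{"x":0,"y":0,"z":0.8,"rx":0,"ry":0,"rz":0,"jaw":0.6},{"x":0,"y":0,"z":0.8,"rx":0,"ry":0,"rz":0,"jaw":0.6},{"x":0,"y":0,"z":0.8,"rx":0,"ry":0,"rz":0,"jaw":0.6},{"x":0,"y":0,"z":0,"rx":0,"ry":0,"rz":0,"jaw":0.6},{"x":0,"y":0,"z":0,"rx":0,"ry":0,"rz":0,"jaw":0.6}]'
python3 - <<'E'
from plan import *
plan([.5297,.1335,.069],down(174.53))
im,c=shot('wrist','w_tab.png')
im,c=shot('side','s_tab.png')
b=im['frame'][230:370,195:385,::-1]; cv2.imwrite('pics/s_tab_z.png',cv2.resize(b,None,fx=4,fy=4))
E
```

```text
t: 6.2
position: [0.5301, 0.134, 0.1299]
ee_rot: [-0.146, -3.138, 0.001]
ft_force: [0.6, -0.5, 0.5]
finger_gap: 0.053
t 6.2 pos [0.5301 0.134  0.1299] q [ 0.61  0.25 -0.42  0.   -0.91 -0.7 ] shift units [ 0.01 -0.02  2.03] turn units [-0.01 -0.    0.03] F [ 0.6 -0.5  0.5] gap 0.053
```

View pics/w_tab.png

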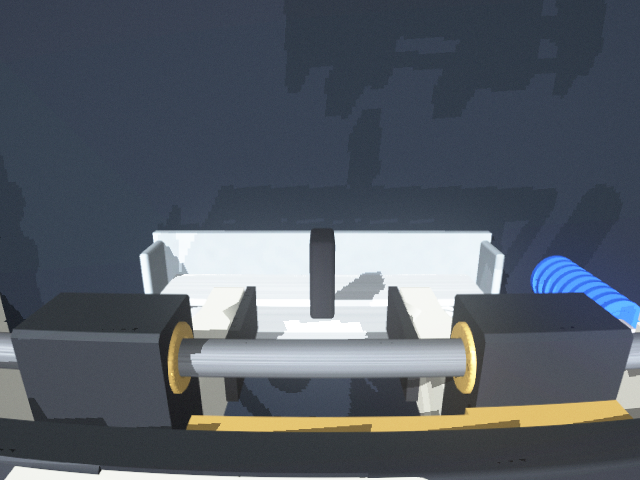

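View pics/s_tab_z.png

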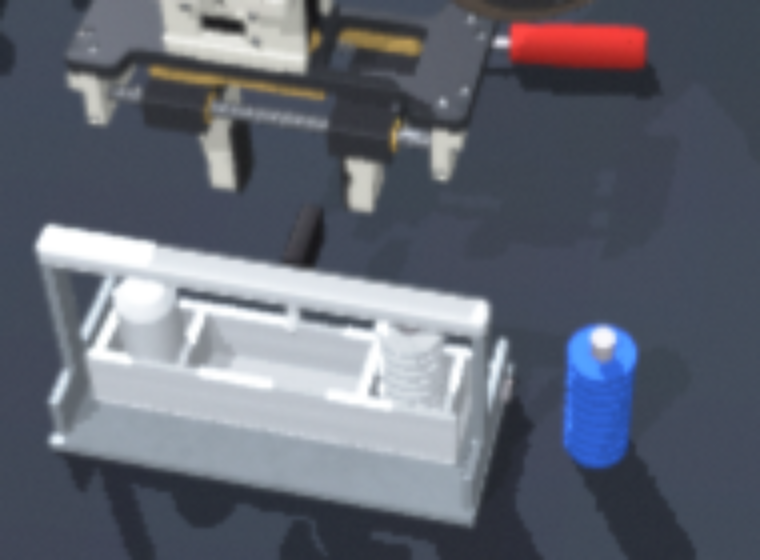

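```bash
python3 -m handwheel '[{"x":0,"y":0,"z":0.5,"rx":0,"ry":0,"rz":0,"jaw":0.5},{"x":0,"y":0,"z":0.5,"rx":0,"ry":0,"rz":0,"jaw":0.5},{"x":0,"y":0,"z":0.5,"rx":0,"ry":0,"rz":0,"jaw":0.5},{"x":0,"y":0,"z":0.5,"rx":0,"ry":0,"rz":0,"jaw":0.4},{"x":0,"y":0,"z":0,"rx":0,"ry":0,"rz":0,"jaw":0.1},{"x":0,"y":0,"z":0,"rx":0,"ry":0,"rz":0,"jaw":0.1},{"x":0,"y":0,"z":0,"rx":0,"ry":0,"rz":0,"jaw":0.05},{"x":0,"y":0,"z":0,"rx":0,"ry":0,"rz":0,"jaw":0},{"x":0,"y":0,"z":0,"rx":0,"ry":0,"rz":0,"jaw":0},{"x":0,"y":0,"z":0,"rx":0,"ry":0,"rz":0,"jaw":0}]' 30
```

```text
t: 7.3
position: [0.5301, 0.1345, 0.0708]
ee_rot: [0.144, 3.137, 0.001]
ft_force: [-3.4, 1.9, 6.9]
finger_gap: 0.0115
```

```bash
python3 -m handwheel '[{"x":0,"y":-0.084,"z":0.035,"rx":-0.4,"ry":0,"rz":0,"jaw":0},{"x":0,"y":-0.084,"z":0.035,"rx":-0.4,"ry":0,"rz":0,"jaw":0},{"x":0,"y":-0.084,"z":0.035,"rx":-0.4,"ry":0,"rz":0,"jaw":0},{"x":0,"y":-0.084,"z":0.035,"rx":-0.4,"ry":0,"rz":0,"jaw":0},{"x":0,"y":-0.084,"z":0.035,"rx":-0.4,"ry":0,"rz":0,"jaw":0},{"x":0,"y":-0.084,"z":0.035,"rx":-0.4,"ry":0,"rz":0,"jaw":0},{"x":0,"y":-0.084,"z":0.035,"rx":-0.4,"ry":0,"rz":0,"jaw":0},{"x":0,"y":-0.084,"z":0.035,"rx":-0.4,"ry":0,"rz":0,"jaw":0},{"x":0,"y":0,"z":0,"rx":0,"ry":0,"rz":0,"jaw":0},{"x":0,"y":0,"z":0,"rx":0,"ry":0,"rz":0,"jaw":0}]'
python3 - <<'E'
from plan import *
st=get_state(); A=R.from_rotvec(st['ee_rot']).as_matrix(); print('tilt',np.degrees(np.arccos(-A[2,2])),st['ft_force'],st['position'])
im,c=shot('side','s_t1.png')
b=im['frame'][230:370,195:385,::-1]; cv2.imwrite('pics/s_t1_z.png',cv2.resize(b,None,fx=4,fy=4))
E
```

```text
t: 8.3
position: [0.5283, 0.1154, 0.0593]
ee_rot: [0.143, 3.079, 0.522]
ft_force: [-3.1, -0.7, 6.6]
finger_gap: 0.0117
tilt 19.239871479451775 [-3.05216585 -0.67980103  6.60460274] [0.52830596 0.11544745 0.05925119]
```

View pics/s_t1_z.png

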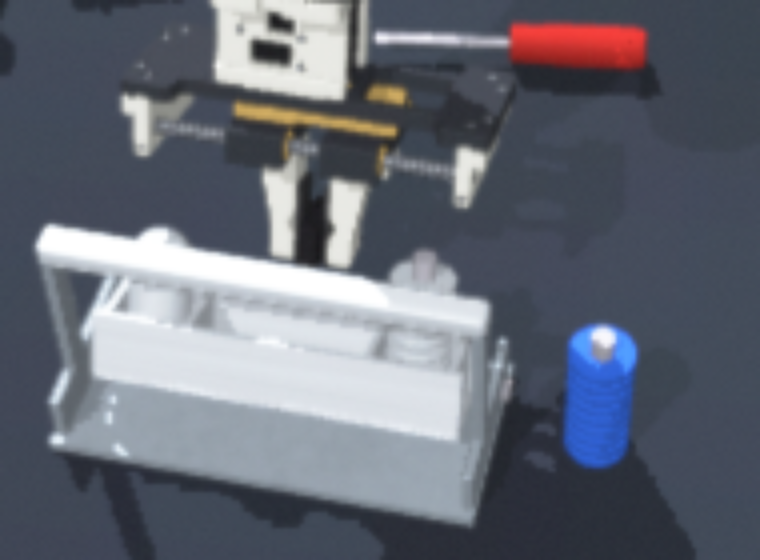

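```bash
python3 -m handwheel '[{"x":0,"y":-0.084,"z":0.035,"rx":-0.4,"ry":0,"rz":0,"jaw":0},{"x":0,"y":-0.084,"z":0.035,"rx":-0.4,"ry":0,"rz":0,"jaw":0},{"x":0,"y":-0.084,"z":0.035,"rx":-0.4,"ry":0,"rz":0,"jaw":0},{"x":0,"y":-0.084,"z":0.035,"rx":-0.4,"ry":0,"rz":0,"jaw":0},{"x":0,"y":-0.084,"z":0.035,"rx":-0.4,"ry":0,"rz":0,"jaw":0},{"x":0,"y":-0.084,"z":0.035,"rx":-0.4,"ry":0,"rz":0,"jaw":0},{"x":0,"y":-0.084,"z":0.035,"rx":-0.4,"ry":0,"rz":0,"jaw":0},{"x":0,"y":0,"z":0,"rx":0,"ry":0,"rz":0,"jaw":0},{"x":0,"y":0,"z":0,"rx":0,"ry":0,"rz":0,"jaw":0}]'
python3 - <<'E'
from plan import *
st=get_state(); A=R.from_rotvec(st['ee_rot']).as_matrix(); print('tilt',np.degrees(np.arccos(-A[2,2])),st['ft_force'],st['position'])
im,c=shot('wrist','w_t2.png')
im,c=shot('side','s_t2.png')
b=im['frame'][230:370,195:385,::-1]; cv2.imwrite('pics/s_t2_z.png',cv2.resize(b,None,fx=4,fy=4))
P=cloud(im,c)
# top edge of bin back wall etc
for (u,v) in [(240,340),(260,345),(290,350)]: print((u,v),P[v,u].round(4))
E
```

```text
t: 9.25
position: [0.527, 0.1027, 0.0442]
ee_rot: [0.137, 2.959, 0.96]
ft_force: [-1.6, -1.4, 4.6]
finger_gap: 0.0118
tilt 35.96354548747014 [-1.64620611 -1.42587254  4.60818245] [0.52704149 0.10267661 0.04419506]
(240, 340) [0.5843 0.2159 0.0059]
(260, 345) [0.5403 0.2234 0.0061]
(290, 350) [0.4767 0.2282 0.006 ]
```

View pics/s_t2_z.png

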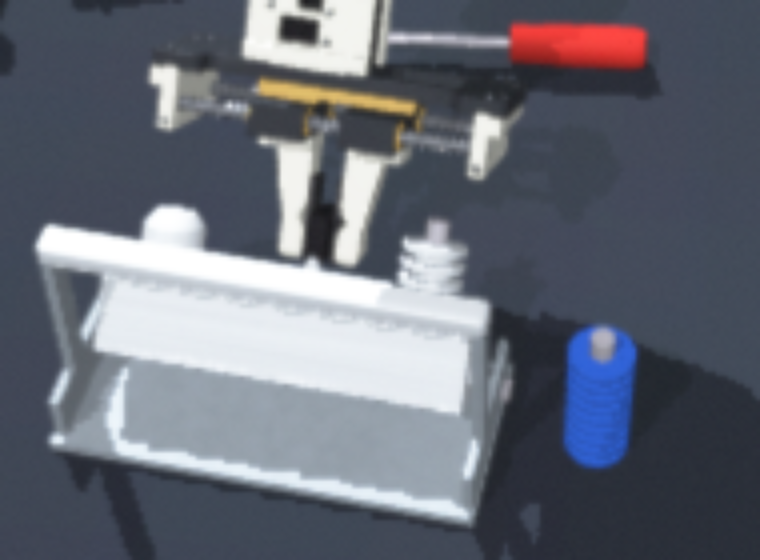

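View pics/w_t2.png

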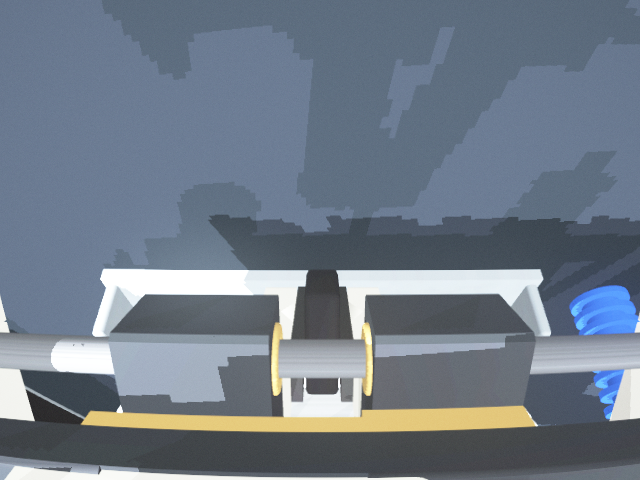

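```bash
python3 -m handwheel '[{"x":0,"y":0,"z":0,"rx":0,"ry":0,"rz":0,"jaw":0.25},{"x":0,"y":0,"z":0,"rx":0,"ry":0,"rz":0,"jaw":0.5},{"x":0,"y":0,"z":0,"rx":0,"ry":0,"rz":0,"jaw":0.5},{"x":0,"y":0,"z":0,"rx":0,"ry":0,"rz":0,"jaw":0.5},{"x":0,"y":0,"z":-0.4,"rx":0,"ry":0,"rz":0,"jaw":0.5},{"x":0,"y":0,"z":-0.8,"rx":0,"ry":0,"rz":0,"jaw":0.5},{"x":0,"y":0,"z":-0.9,"rx":0,"ry":0,"rz":0,"jaw":0.6},{"x":0,"y":0,"z":-0.9,"rx":0,"ry":0,"rz":0,"jaw":0.6},{"x":0,"y":0,"z":-1,"rx":0,"ry":0,"rz":0,"jaw":0.6},{"x":0,"y":0,"z":-1,"rx":0,"ry":0,"rz":0,"jaw":0.6}]' && python3 -m handwheel '[{"x":0,"y":0,"z":0,"rx":0,"ry":0,"rz":0,"jaw":0.6},{"x":0,"y":0,"z":0,"rx":0,"ry":0,"rz":0,"jaw":0.6}]'
python3 - <<'E'
from plan import *
import pickle
st=get_state(); A=R.from_rotvec(st['ee_rot']).as_matrix(); print('tilt',np.degrees(np.arccos(-A[2,2])),st['ft_force'],st['position'],st['qpos'])
im,c=shot('wrist','w_t3.png'); pickle.dump((im,c),open('wt3.pkl','wb'))
ims,cs=shot('side','s_t3.png'); pickle.dump((ims,cs),open('st3.pkl','wb'))
E
```

```text
t: 10.35
position: [0.5186, 0.0141, 0.167]
ee_rot: [0.136, 2.958, 0.96]
ft_force: [0.3, 0.2, 0.1]
finger_gap: 0.0525
t: 10.55
position: [0.5192, 0.0147, 0.1664]
ee_rot: [0.137, 2.956, 0.96]
ft_force: [-0.4, 0.5, -0.6]
finger_gap: 0.0529
tilt 35.99149730764298 [-0.35290969  0.54251664 -0.55380342] [0.51917674 0.01467668 0.16638723] [-0.10065414  0.26291803 -0.20330768 -0.68178384 -1.20134424  0.29456828]
```

View pics/w_t3.png

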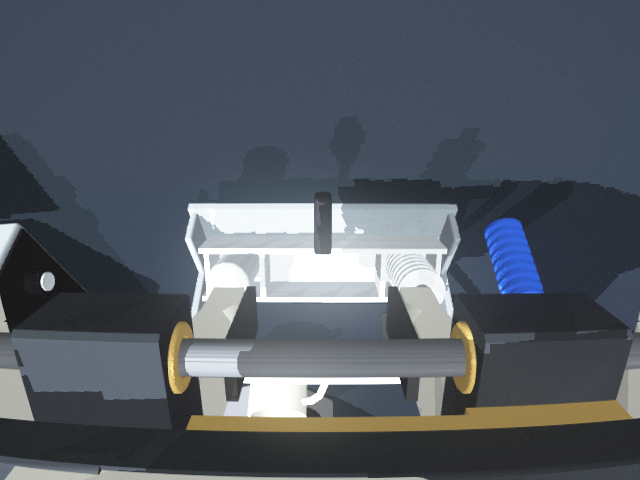

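```bash
python3 -m handwheel '[{"x":0.77,"y":0.59,"z":0,"rx":0,"ry":0,"rz":0,"jaw":0.65},{"x":0.78,"y":0.59,"z":0,"rx":0,"ry":0,"rz":0,"jaw":0.65},{"x":0.78,"y":0.59,"z":0,"rx":0,"ry":0,"rz":0,"jaw":0.65},{"x":0,"y":0,"z":0,"rx":0,"ry":0,"rz":0,"jaw":0.65},{"x":0,"y":0,"z":0,"rx":0,"ry":0,"rz":0,"jaw":0.65},{"x":0,"y":0,"z":0,"rx":0,"ry":0,"rz":0,"jaw":0.65}]'
python3 - <<'E'
from plan import *
import pickle
st=get_state(); A=R.from_rotvec(st['ee_rot']).as_matrix(); print('tilt',np.degrees(np.arccos(-A[2,2])),st['position'],st['qpos'])
im,c=shot('wrist','w_t4.png'); pickle.dump((im,c,st),open('wt4.pkl','wb'))
E
```

```text
t: 11.25
position: [0.4534, 0.0646, 0.1959]
ee_rot: [0.136, 2.959, 0.961]
ft_force: [-0.4, -0.4, -0.5]
finger_gap: 0.0572
tilt 35.987180538753094 [0.45344615 0.06460801 0.19592532] [-0.00427622  0.10689999 -0.32382194 -0.6866382  -1.17709498  0.19707682]
```

View pics/w_t4.png

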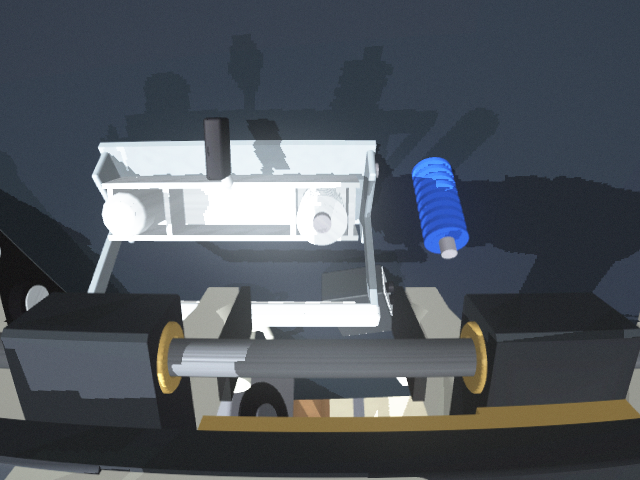

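Run:
```python
from h import *
import pickle
im,c,st=pickle.load(open('wt4.pkl','rb')); P=cloud(im,c)
A=R.from_rotvec(st['ee_rot']).as_matrix()
T=((P-st['position'])@A)*1000  # tool coords mm
for u,v in [(322,222),(322,216),(305,215),(340,215),(322,200),(322,237),(310,205)]: print((u,v),T[v,u].round(1))
# points near load
m=(abs(T[...,0])<22)&(abs(T[...,1])<25)&(T[...,2]>105)&(T[...,2]<150)
q=T[m]; h,e=np.histogram(q[:,2],bins=np.arange(105,151,3)); print(list(zip(e,h)))
top=m&(T[...,2]>116+0)&(T[...,2]<140)
for lo,hi in [(112,122),(124,136)]:
    s=q[(q[:,2]>lo)&(q[:,2]<hi)]; print(lo,len(s),s.mean(0).round(1),s.min(0).round(1),s.max(0).round(1))
# rim of bin (front wall top) and back wall
for u,v in [(250,183),(150,183),(250,238),(180,238),(340,238)]: print('rim',(u,v),T[v-1:v+2,u].round(1).tolist())
```

```text
(322, 222) [  0.2  -8.1 116.3]
(322, 216) [  0.2 -11.8 117.2]
(305, 215) [-11.   -9.3 129.6]
(340, 215) [ 12.1  -9.8 127.5]
(322, 200) [  0.3 -19.3 129.9]
(322, 237) [  0.2   5.3 127.6]
(310, 205) [ -7.6 -16.2 129.2]
[(np.int64(105), np.int64(0)), (np.int64(108), np.int64(0)), (np.int64(111), np.int64(0)), (np.int64(114), np.int64(192)), (np.int64(117), np.int64(92)), (np.int64(120), np.int64(14)), (np.int64(123), np.int64(14)), (np.int64(126), np.int64(927)), (np.int64(129), np.int64(793)), (np.int64(132), np.int64(3)), (np.int64(135), np.int64(7)), (np.int64(138), np.int64(43)), (np.int64(141), np.int64(13)), (np.int64(144), np.int64(10)), (np.int64(147), np.int64(37))]
112 296 [-1.000e-01 -7.600e+00  1.169e+02] [ -5.5 -13.1 114.8] [  5.4  -1.1 121.9]
124 1730 [-1.000e-01 -7.000e+00  1.289e+02] [-17.1 -23.  124.3] [ 16.8  10.8 133. ]
rim (250, 183) [[-53.3, -24.5, 169.9], [-53.2, -23.9, 169.1], [-53.6, -22.8, 171.1]]
rim (150, 183) [[-129.5, -25.2, 169.9], [-129.6, -24.4, 170.0], [-129.2, -23.9, 168.6]]
rim (250, 238) [[-55.1, 17.9, 168.5], [-55.0, 18.5, 167.9], [-55.0, 19.2, 167.5]]
rim (180, 238) [[-109.8, 17.7, 168.2], [-109.9, 18.6, 168.3], [-110.0, 19.4, 168.3]]
rim (340, 238) [[14.0, 17.9, 168.2], [14.1, 18.9, 168.6], [14.0, 19.6, 168.3]]
```

Run:
```python
from h import *
import pickle
im,c,st=pickle.load(open('wt4.pkl','rb')); P=cloud(im,c)
# world-frame: rim tops front and back, mid floor
xh=np.array([.0953,.9954,0]); O=np.array([.535,.186,0])
S=np.stack([(P-O)@xh,(P-O)@np.array([-.9954,.0953,0]),P[...,2]],-1)*1000
A=R.from_rotvec(st['ee_rot']).as_matrix(); T=((P-st['position'])@A)*1000
mf=(abs(T[...,1]+24)<3)&(abs(T[...,2]-169.7)<2.5)&(T[...,0]>-130)&(T[...,0]<30)
mb=(abs(T[...,1]-18.5)<2)&(abs(T[...,2]-168)<2.5)&(T[...,0]>-130)&(T[...,0]<30)
a,b=np.median(S[mf],0),np.median(S[mb],0);print(mf.sum(),mb.sum(),a,b,np.degrees(np.arctan2(b[2]-a[2],b[0]-a[0])))
# inner floor in the middle compartment
mm=(T[...,0]>-105)&(T[...,0]<-40)&(T[...,1]>-18)&(T[...,1]<14)&(T[...,2]>195)&(T[...,2]<215)
q=S[mm];print(len(q)); 
if len(q)>20:
    k=np.polyfit(q[:,0],q[:,2],1);print('floor tilt',np.degrees(np.arctan(k[0])),q.mean(0), T[mm].mean(0))
# load top face plane
ml=(abs(T[...,0])<16)&(T[...,1]>-21)&(T[...,1]<9)&(T[...,2]>126)&(T[...,2]<131.5)
q=S[ml];X=np.c_[q[:,:2],np.ones(len(q))];k=np.linalg.lstsq(X,q[:,2],rcond=None)[0];print('load top tilt',np.degrees(np.arctan(k[:2])),len(q),q.mean(0))
```

```text
1057 708 [-47.32286609  15.38901716  45.42174807] [-14.49489552   7.3557967   70.1549915 ] 36.995094063043844
2525
floor tilt 36.690310438698624 [-8.58014424 -2.12186032 30.91511979] [-7.23766318e+01 -3.00927633e-02  2.03822155e+02]
load top tilt [39.20546238 -0.11958564] 1578 [-58.3303375   69.87268255  87.69856772]
```

```bash
python3 -m handwheel '[{"x":0,"y":0,"z":0,"rx":-0.5,"ry":0,"rz":0,"jaw":0.65},{"x":0,"y":-0.435,"z":0.5,"rx":0,"ry":0,"rz":0,"jaw":0.65},{"x":0,"y":0,"z":0.8,"rx":0,"ry":0,"rz":0,"jaw":0.65},{"x":0,"y":0,"z":0.8,"rx":0,"ry":0,"rz":0,"jaw":0.65},{"x":0,"y":0,"z":0.4,"rx":0,"ry":0,"rz":0,"jaw":0.65},{"x":0,"y":0,"z":0,"rx":0,"ry":0,"rz":0,"jaw":0.65},{"x":0,"y":0,"z":0,"rx":0,"ry":0,"rz":0,"jaw":0.65}]'
python3 - <<'E'
from h import *
st=get_state(); im,c=shot('wrist','w_t5.png'); P=cloud(im,c)
A=R.from_rotvec(st['ee_rot']).as_matrix(); T=((P-st['position'])@A)*1000
print(np.degrees(np.arccos(-A[2,2])))
m=(abs(T[...,0])<22)&(abs(T[...,1])<22)&(T[...,2]>30)&(T[...,2]<90)
q=T[m]; h,e=np.histogram(q[:,2],bins=np.arange(30,91,3)); print(list(zip(e.tolist(),h.tolist())))
E
```

```text
t: 12.0
position: [0.457, 0.1011, 0.1301]
ee_rot: [0.134, 2.93, 1.037]
ft_force: [-0.9, 0.4, 0.4]
finger_gap: 0.0572
38.975075888319616
[(30, 0), (33, 0), (36, 0), (39, 287), (42, 231), (45, 57), (48, 45), (51, 1240), (54, 1568), (57, 32), (60, 67), (63, 186), (66, 29), (69, 56), (72, 172), (75, 14), (78, 84), (81, 123), (84, 11), (87, 79)]
```

View pics/w_t5.png

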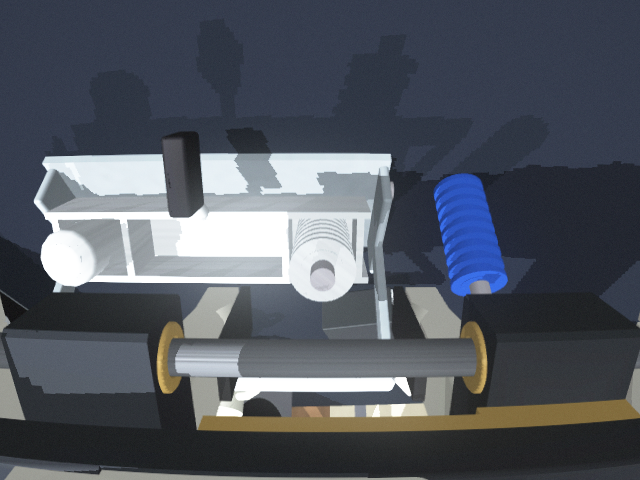

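Run:
```python
from h import *
st=get_state(); im,c=shot('wrist','w_t6.png'); P=cloud(im,c); f=im['frame'].astype(int)
A=R.from_rotvec(st['ee_rot']).as_matrix(); T=((P-st['position'])@A)*1000
m=(f[...,2]>120)&(f[...,2]-f[...,0]>60)&(P[...,2]>.01)
q=T[m&np.isfinite(T[...,0])];print(len(q),q.min(0),q.max(0)); print(np.percentile(q,[2,98],axis=0).round(0))
for u,v in [(480,283),(478,289),(478,270),(500,275)]: print(T[v,u].round(0),P[v,u].round(3))
```

```text
5396 [ 78.15131344 -30.22083451  79.30914706] [112.56084858  36.060029   143.68197706]
[[ 79. -27.  82.]
 [110.  29. 135.]]
[94. 21. 85.] [0.37  0.179 0.078]
[93. 24. 84.] [0.372 0.181 0.081]
[90. 11. 81.] [0.373 0.169 0.074]
[105.  16.  84.] [0.358 0.176 0.075]
```

```bash
python3 -m handwheel '[{"x":0,"y":0,"z":0.7,"rx":0,"ry":0,"rz":0,"jaw":0.65},{"x":0,"y":0,"z":0.7,"rx":0,"ry":0,"rz":0,"jaw":0.65},{"x":0,"y":0,"z":0.6,"rx":0,"ry":0,"rz":0,"jaw":0.65},{"x":0,"y":0,"z":0.4,"rx":0,"ry":0,"rz":0,"jaw":0.65},{"x":0,"y":0,"z":0.13,"rx":0,"ry":0,"rz":0,"jaw":0.65},{"x":0,"y":0,"z":0,"rx":0,"ry":0,"rz":0,"jaw":0.5},{"x":0,"y":0,"z":0,"rx":0,"ry":0,"rz":0,"jaw":0.4}]' 25 && python3 -m handwheel '[{"x":0,"y":0,"z":0,"rx":0,"ry":0,"rz":0,"jaw":0.3},{"x":0,"y":0,"z":0,"rx":0,"ry":0,"rz":0,"jaw":0.2},{"x":0,"y":0,"z":0,"rx":0,"ry":0,"rz":0,"jaw":0.2},{"x":0,"y":0,"z":0,"rx":0,"ry":0,"rz":0,"jaw":0.2},{"x":0,"y":0,"z":0,"rx":0,"ry":0,"rz":0,"jaw":0.2}]' 25
python3 - <<'E'
from h import *
im,c=shot('wrist','w_t7.png')
im,c=shot('side','s_t7.png')
b=im['frame'][230:370,195:385,::-1]; cv2.imwrite('pics/s_t7_z.png',cv2.resize(b,None,fx=4,fy=4))
E
```

```text
t: 12.8
position: [0.4615, 0.1487, 0.0717]
ee_rot: [0.134, 2.929, 1.037]
ft_force: [-0.2, -0.3, -0.0]
finger_gap: 0.0461
t: 13.3
position: [0.4614, 0.1488, 0.0715]
ee_rot: [0.134, 2.929, 1.037]
ft_force: [-0.8, -2.9, 5.6]
finger_gap: 0.0336
```

View pics/w_t7.png

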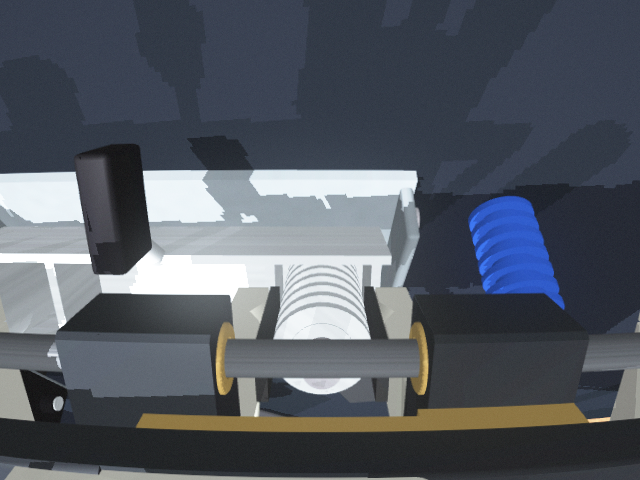

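View pics/s_t7_z.png

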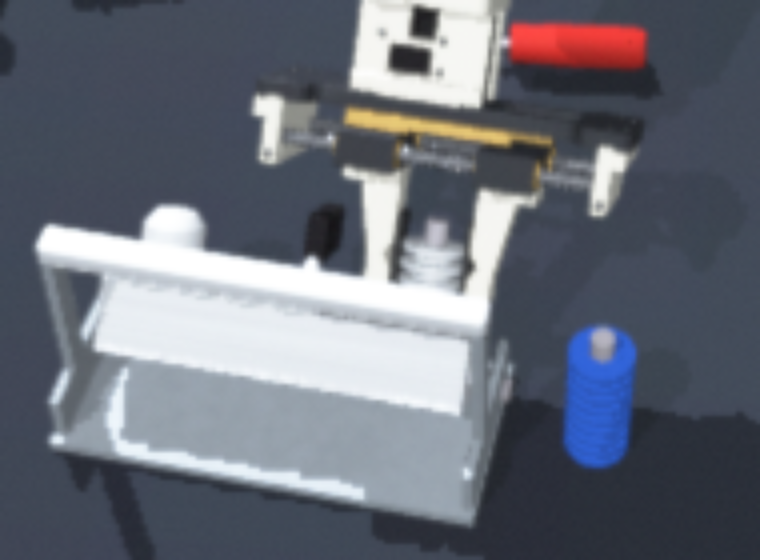

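```bash
python3 -m handwheel '[{"x":0,"y":0,"z":-0.1,"rx":0,"ry":0,"rz":0,"jaw":0.2},{"x":0,"y":0,"z":-0.2,"rx":0,"ry":0,"rz":0,"jaw":0.2},{"x":0,"y":0,"z":-0.25,"rx":0,"ry":0,"rz":0,"jaw":0.2},{"x":0,"y":0,"z":-0.25,"rx":0,"ry":0,"rz":0,"jaw":0.2},{"x":0,"y":0,"z":-0.25,"rx":0,"ry":0,"rz":0,"jaw":0.2},{"x":0,"y":0,"z":-0.25,"rx":0,"ry":0,"rz":0,"jaw":0.2},{"x":0,"y":0,"z":-0.25,"rx":0,"ry":0,"rz":0,"jaw":0.2},{"x":0,"y":0,"z":-0.25,"rx":0,"ry":0,"rz":0,"jaw":0.2},{"x":0,"y":0,"z":-0.25,"rx":0,"ry":0,"rz":0,"jaw":0.2},{"x":0,"y":0,"z":-0.25,"rx":0,"ry":0,"rz":0,"jaw":0.2}]'
python3 - <<'E'
from h import *
print(get_state()['ft_force'])
im,c=shot('side','s_t8.png')
b=im['frame'][230:370,195:385,::-1]; cv2.imwrite('pics/s_t8_z.png',cv2.resize(b,None,fx=4,fy=4))
E
```

```text
t: 14.4
position: [0.457, 0.1054, 0.1252]
ee_rot: [0.135, 2.93, 1.037]
ft_force: [-0.3, 0.4, -0.8]
finger_gap: 0.0337
[-0.25229617  0.40793279 -0.7865338 ]
```

View pics/s_t8_z.png

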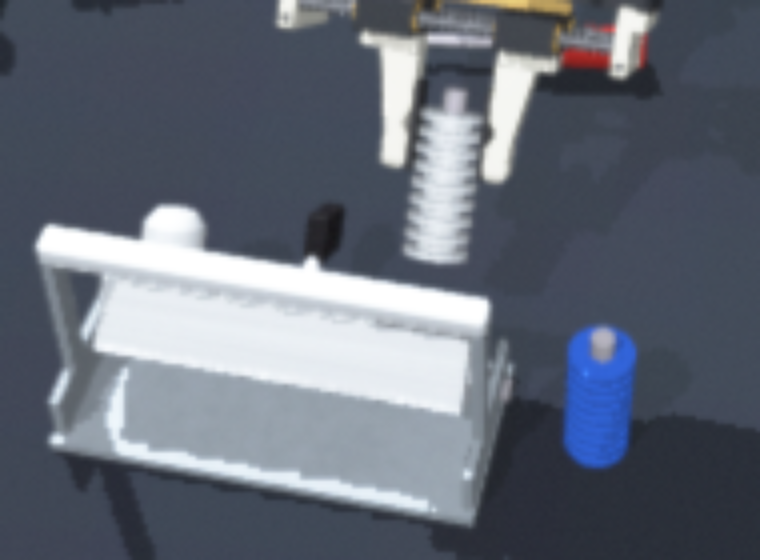

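```bash
python3 -m handwheel '[{"x":0,"y":0,"z":-0.5,"rx":0,"ry":0,"rz":0,"jaw":0.2},{"x":0,"y":0,"z":-0.7,"rx":0,"ry":0,"rz":0,"jaw":0.2},{"x":0,"y":0,"z":-0.7,"rx":0,"ry":0,"rz":0,"jaw":0.2},{"x":0,"y":0,"z":-0.5,"rx":0.5,"ry":0,"rz":0,"jaw":0.2},{"x":0,"y":0,"z":0,"rx":1,"ry":0,"rz":0,"jaw":0.2},{"x":0,"y":0,"z":0,"rx":1,"ry":0,"rz":0,"jaw":0.2},{"x":0,"y":0,"z":0,"rx":1,"ry":0,"rz":0,"jaw":0.2},{"x":0,"y":0,"z":0,"rx":1,"ry":0,"rz":0,"jaw":0.2},{"x":0,"y":0,"z":0,"rx":1,"ry":0,"rz":0,"jaw":0.2},{"x":0,"y":0,"z":0,"rx":0.7,"ry":0,"rz":0,"jaw":0.2}]'
python3 - <<'E'
from plan import *
plan([.480,-.348,.17],down(174.53))
im,c=shot('side','s_t9.png')
E
```

```text
t: 15.45
position: [0.4532, 0.0609, 0.1819]
ee_rot: [0.143, 3.135, 0.043]
ft_force: [-0.5, -0.6, -1.6]
finger_gap: 0.0338
t 15.45 pos [0.4532 0.0609 0.1819] q [ 0.55  0.04 -0.53 -0.02 -0.99 -0.63] shift units [ -2.13 -13.5    0.03] turn units [0.26 0.02 0.04] F [-0.5 -0.6 -1.6] gap 0.0338
```

View pics/s_t9.png

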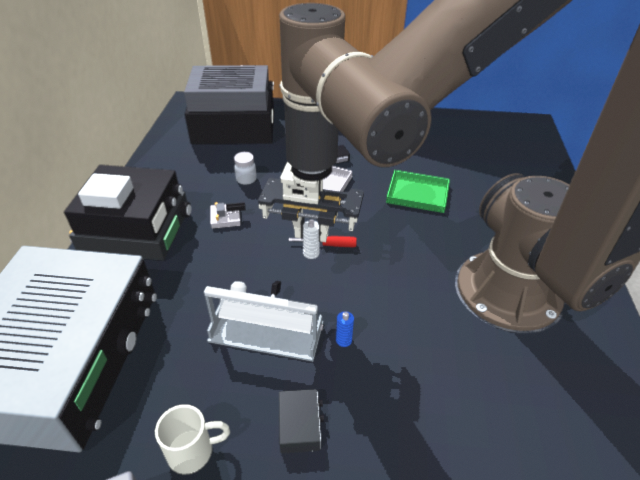

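```bash
python3 -m handwheel '[{"x":-0.05,"y":-0.4,"z":0,"rx":0.26,"ry":0.02,"rz":0.04,"jaw":0.2},{"x":-0.13,"y":-0.8,"z":0,"rx":0,"ry":0,"rz":0,"jaw":0.2},{"x":-0.15,"y":-0.95,"z":0,"rx":0,"ry":0,"rz":0,"jaw":0.2},{"x":-0.15,"y":-0.95,"z":0,"rx":0,"ry":0,"rz":0,"jaw":0.2},{"x":-0.15,"y":-0.95,"z":0,"rx":0,"ry":0,"rz":0,"jaw":0.2},{"x":-0.15,"y":-0.95,"z":0,"rx":0,"ry":0,"rz":0,"jaw":0.2},{"x":-0.15,"y":-0.95,"z":0,"rx":0,"ry":0,"rz":0,"jaw":0.2},{"x":-0.15,"y":-0.95,"z":0,"rx":0,"ry":0,"rz":0,"jaw":0.2},{"x":-0.15,"y":-0.95,"z":0,"rx":0,"ry":0,"rz":0,"jaw":0.2},{"x":-0.15,"y":-0.95,"z":0,"rx":0,"ry":0,"rz":0,"jaw":0.2}]' && python3 -m handwheel '[{"x":-0.15,"y":-0.95,"z":0,"rx":0,"ry":0,"rz":0,"jaw":0.2},{"x":-0.15,"y":-0.95,"z":0,"rx":0,"ry":0,"rz":0,"jaw":0.2},{"x":-0.15,"y":-0.95,"z":0,"rx":0,"ry":0,"rz":0,"jaw":0.2},{"x":-0.15,"y":-0.95,"z":0,"rx":0,"ry":0,"rz":0,"jaw":0.2},{"x":-0.15,"y":-0.9,"z":0,"rx":0,"ry":0,"rz":0,"jaw":0.2},{"x":0,"y":0,"z":0,"rx":0,"ry":0,"rz":0,"jaw":0.2},{"x":0,"y":0,"z":0,"rx":0,"ry":0,"rz":0,"jaw":0.2},{"x":0,"y":0,"z":0,"rx":0,"ry":0,"rz":0,"jaw":0.2}]'
python3 - <<'E'
from plan import *
plan([.480,-.348,.17],down(174.53))
im,c=shot('side','s_t10.png'); P=cloud(im,c)
im2,c2=shot('scene','sc_t10.png')
b=im['frame'][100:250,220:410,::-1]; cv2.imwrite('pics/s_t10_z.png',cv2.resize(b,None,fx=4,fy=4))
b=im2['frame'][120:260,180:370,::-1]; cv2.imwrite('pics/sc_t10_z.png',cv2.resize(b,None,fx=4,fy=4))
E
```

```text
t: 16.5
position: [0.468, -0.2086, 0.1793]
ee_rot: [-0.154, -3.136, -0.008]
ft_force: [0.4, 0.3, -0.8]
finger_gap: 0.0336
t: 17.3
position: [0.4769, -0.3488, 0.1785]
ee_rot: [-0.152, -3.136, -0.007]
ft_force: [0.2, 0.3, -1.5]
finger_gap: 0.0335
t 17.3 pos [ 0.4769 -0.3488  0.1785] q [-0.3   0.27 -0.26 -0.   -1.05  0.21] shift units [-0.1   0.04  0.28] turn units [ 0.04 -0.02 -0.02] F [ 0.2  0.3 -1.5] gap 0.0335
```

View pics/s_t10_z.png

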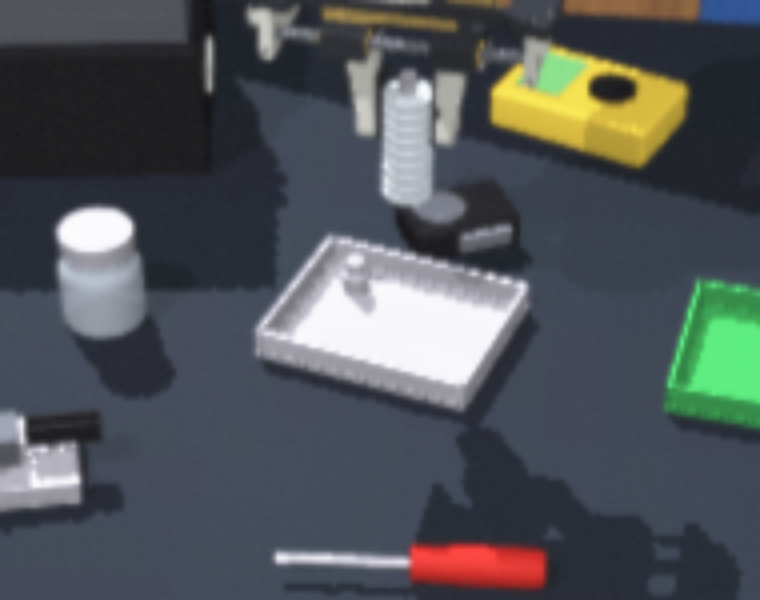

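View pics/sc_t10_z.png

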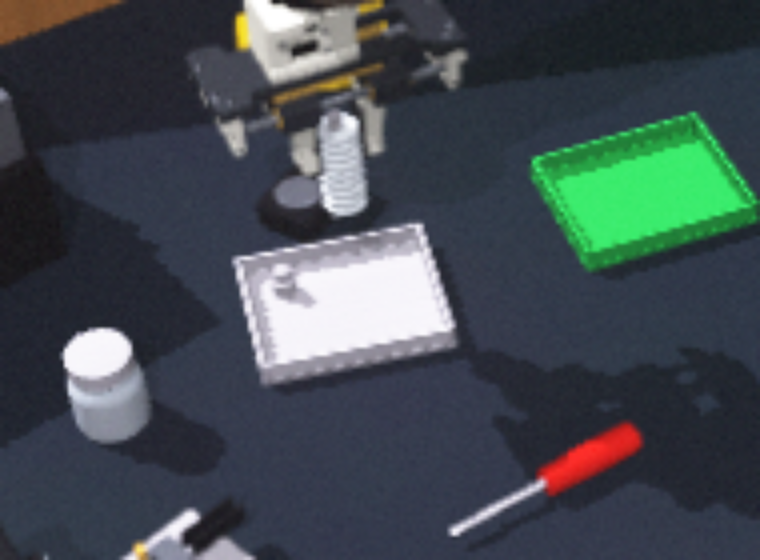

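Run:
```python
from h import *
p=get_state()['position']
for n in('side','scene'):
    im=get_image(n); c=cam(im); P=cloud(im,c); f=im['frame'].astype(int)
    m=(np.hypot(P[...,0]-p[0],P[...,1]-p[1])<.024)&(P[...,2]>.08)&(P[...,2]<.225)
    uv=np.argwhere(m); q=P[m]
    print(n,len(q),'z range',np.percentile(q[:,2],[0,1,99,100]).round(4))
    zs=np.arange(.12,.165,.006); C=[]
    for z in zs:
        s=q[(abs(q[:,2]-z)<.004)]
        if len(s)>5: C.append([z,*np.median(s[:,:2],0),len(s)])
    C=np.array(C); print(C.round(4))
    # silhouettes: centre of row extents
    if len(C)>3:print('lean deg',np.degrees(np.arctan(np.polyfit(C[:,0],C[:,1],1)[0])),np.degrees(np.arctan(np.polyfit(C[:,0],C[:,2],1)[0])))
    # bottom ellipse lowest pixel row -> underside height if at radius 17 toward camera
    o=c[3]; d=(o[:2]-p[:2]); d/=np.linalg.norm(d); 
    for zb in(.12,.126,.132): print(zb,proj(c,[[*(p[:2]+.017*d),zb]]).round(1),'lowest row',uv[:,0].max(),uv[uv[:,0]==uv[:,0].max()][:,1])
```

```text
side 467 z range [0.1232 0.1238 0.2186 0.2239]
[[ 0.12    0.4776 -0.3344  6.    ]
 [ 0.126   0.4759 -0.3351 33.    ]
 [ 0.132   0.4759 -0.3342 31.    ]
 [ 0.138   0.4764 -0.3345 32.    ]
 [ 0.144   0.4753 -0.3355 34.    ]
 [ 0.15    0.4767 -0.3378 28.    ]
 [ 0.156   0.4769 -0.3358 35.    ]
 [ 0.162   0.4785 -0.335  32.    ]]
lean deg 1.4372486576874377 -2.207364236469028
0.12 [[321.2 152.2]] lowest row 151 [320 321 322 323]
0.126 [[321.2 150.4]] lowest row 151 [320 321 322 323]
0.132 [[321.2 148.4]] lowest row 151 [320 321 322 323]
scene 296 z range [0.1205 0.1222 0.215  0.222 ]
[[ 0.12    0.4878 -0.3354  7.    ]
 [ 0.126   0.4858 -0.3337 18.    ]
 [ 0.132   0.4869 -0.3355 24.    ]
 [ 0.138   0.4855 -0.3346 18.    ]
 [ 0.144   0.4836 -0.3344 19.    ]
 [ 0.15    0.4869 -0.3357 17.    ]
 [ 0.156   0.4852 -0.3328 21.    ]
 [ 0.162   0.4794 -0.3341 20.    ]]
lean deg -7.191537603756584 1.4925013777767033
0.12 [[266.5 173.4]] lowest row 173 [262 263 264 265 266 267]
0.126 [[266.3 171.9]] lowest row 173 [262 263 264 265 266 267]
0.132 [[266.2 170.5]] lowest row 173 [262 263 264 265 266 267]
```

```bash
python3 -m handwheel '[{"x":-0.1,"y":0,"z":0.5,"rx":0.04,"ry":0,"rz":0,"jaw":0.2},{"x":0,"y":0,"z":0.7,"rx":0,"ry":0,"rz":0,"jaw":0.2},{"x":0,"y":0,"z":0.7,"rx":0,"ry":0,"rz":0,"jaw":0.2},{"x":0,"y":0,"z":0.7,"rx":0,"ry":0,"rz":0,"jaw":0.2},{"x":0,"y":0,"z":0.5,"rx":0,"ry":0,"rz":0,"jaw":0.2},{"x":0,"y":0,"z":0.3,"rx":0,"ry":0,"rz":0,"jaw":0.2},{"x":0,"y":0,"z":0.2,"rx":0,"ry":0,"rz":0,"jaw":0.2},{"x":0,"y":0,"z":0,"rx":0,"ry":0,"rz":0,"jaw":0.2},{"x":0,"y":0,"z":0,"rx":0,"ry":0,"rz":0,"jaw":0.2}]'
python3 - <<'E'
from plan import *
plan([.480,-.348,.0565],down(174.53))
im,c=shot('side','s_t11.png')
b=im['frame'][100:250,220:410,::-1]; cv2.imwrite('pics/s_t11_z.png',cv2.resize(b,None,fx=4,fy=4))
E
```

```text
t: 18.4
position: [0.481, -0.3489, 0.0711]
ee_rot: [-0.15, -3.137, 0.0]
ft_force: [0.3, -0.0, -0.8]
finger_gap: 0.0331
t 18.4 pos [ 0.481  -0.3489  0.0711] q [-0.3   0.38 -0.37  0.   -0.81  0.2 ] shift units [0.04 0.03 0.49] turn units [-0.   -0.01 -0.  ] F [ 0.3 -0.  -0.8] gap 0.0331
```

View pics/s_t11_z.png

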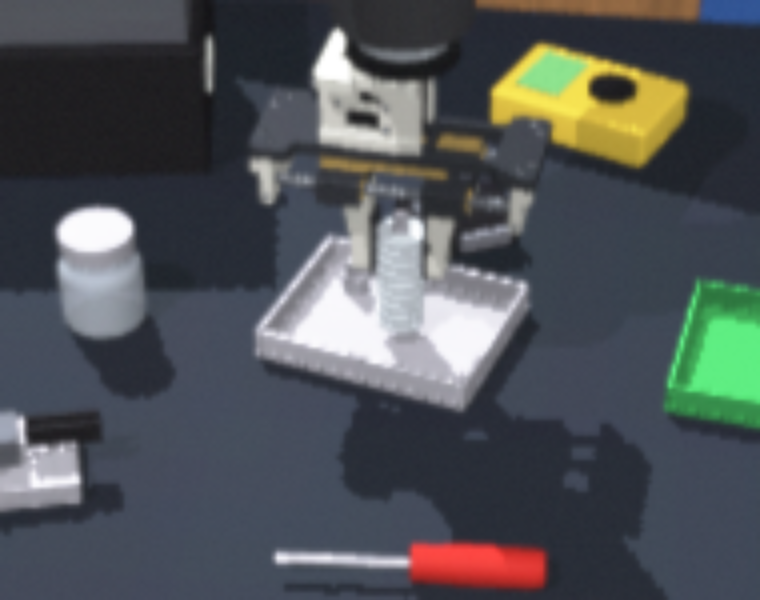

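Above the tray and clear of the plug. I'll lower it slowly.

```bash
python3 -m handwheel '[{"x":0,"y":0,"z":0.1,"rx":0,"ry":0,"rz":0,"jaw":0.2},{"x":0,"y":0,"z":0.1,"rx":0,"ry":0,"rz":0,"jaw":0.2},{"x":0,"y":0,"z":0.08,"rx":0,"ry":0,"rz":0,"jaw":0.2},{"x":0,"y":0,"z":0.05,"rx":0,"ry":0,"rz":0,"jaw":0.2},{"x":0,"y":0,"z":0,"rx":0,"ry":0,"rz":0,"jaw":0.2}]' && python3 -m handwheel '[{"x":0,"y":0,"z":0.05,"rx":0,"ry":0,"rz":0,"jaw":0.2},{"x":0,"y":0,"z":0.03,"rx":0,"ry":0,"rz":0,"jaw":0.2},{"x":0,"y":0,"z":0,"rx":0,"ry":0,"rz":0,"jaw":0.2}]'
```

```text
t: 18.95
position: [0.4803, -0.3487, 0.0603]
ee_rot: [-0.151, -3.135, -0.0]
ft_force: [0.1, 0.1, -1.8]
finger_gap: 0.0336
t: 19.25
position: [0.4806, -0.3488, 0.0583]
ee_rot: [-0.15, -3.136, 0.0]
ft_force: [-0.9, 1.1, 1.5]
finger_gap: 0.0336
```

```bash
python3 -m handwheel '[{"x":0,"y":0,"z":0.03,"rx":0,"ry":0,"rz":0,"jaw":0.2},{"x":0,"y":0,"z":0,"rx":0,"ry":0,"rz":0,"jaw":0.2}]'; python3 -c "
from bench import *
import time
for i in range(3): print(get_state()['ft_force'],get_state()['position'])"
```

```text
t: 19.45
position: [0.4806, -0.3489, 0.0583]
ee_rot: [-0.15, -3.136, 0.0]
ft_force: [-2.6, 3.0, 9.4]
finger_gap: 0.0334
[-2.59841572  2.99723039  9.43609418] [ 0.48062402 -0.34889037  0.05826875]
[-2.59841572  2.99723039  9.43609418] [ 0.48062402 -0.34889037  0.05826875]
[-2.59841572  2.99723039  9.43609418] [ 0.48062402 -0.34889037  0.05826875]
```

```bash
python3 -m handwheel '[{"x":0,"y":0,"z":-0.03,"rx":0,"ry":0,"rz":0,"jaw":0.2},{"x":0,"y":0,"z":0,"rx":0,"ry":0,"rz":0,"jaw":0.3}]' 5 && python3 -m handwheel '[{"x":0,"y":0,"z":0,"rx":0,"ry":0,"rz":0,"jaw":0.39},{"x":0,"y":0,"z":0,"rx":0,"ry":0,"rz":0,"jaw":0.42},{"x":0,"y":0,"z":0,"rx":0,"ry":0,"rz":0,"jaw":0.5},{"x":0,"y":0,"z":0,"rx":0,"ry":0,"rz":0,"jaw":0.6},{"x":0,"y":0,"z":0,"rx":0,"ry":0,"rz":0,"jaw":0.7},{"x":0,"y":0,"z":0,"rx":0,"ry":0,"rz":0,"jaw":0.7},{"x":0,"y":0,"z":0,"rx":0,"ry":0,"rz":0,"jaw":0.7},{"x":0,"y":0,"z":0,"rx":0,"ry":0,"rz":0,"jaw":0.7}]'
python3 - <<'E'
from h import *
im,c=shot('wrist','w_t12.png')
im,c=shot('side','s_t12.png')
b=im['frame'][100:250,220:410,::-1]; cv2.imwrite('pics/s_t12_z.png',cv2.resize(b,None,fx=4,fy=4))
E
```

```text
t: 19.65
position: [0.4806, -0.3488, 0.0582]
ee_rot: [-0.151, -3.136, -0.0]
ft_force: [-0.7, 0.4, 2.5]
finger_gap: 0.034
t: 20.45
position: [0.4805, -0.3488, 0.0582]
ee_rot: [-0.151, -3.136, -0.0]
ft_force: [0.5, -0.8, 0.1]
finger_gap: 0.0615
```

View pics/s_t12_z.png

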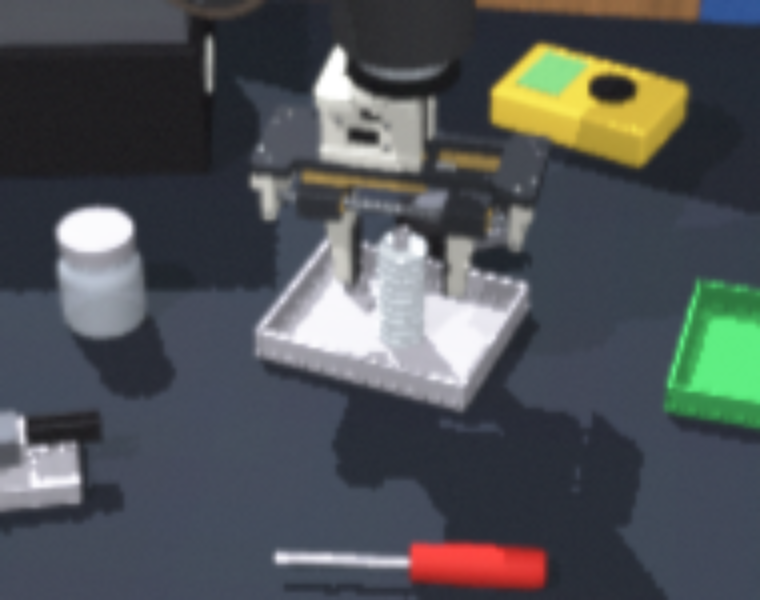

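View pics/w_t12.png

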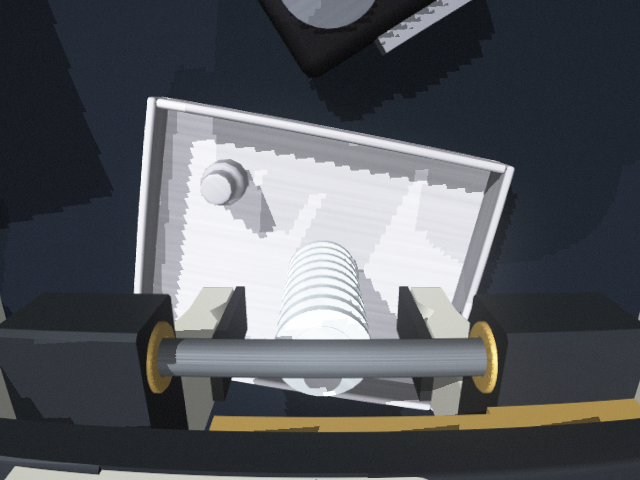

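```bash
python3 -m handwheel '[{"x":0,"y":0,"z":-0.3,"rx":0,"ry":0,"rz":0,"jaw":0.7},{"x":0,"y":0,"z":-0.6,"rx":0,"ry":0,"rz":0,"jaw":0.7},{"x":0,"y":0,"z":-0.9,"rx":0,"ry":0,"rz":0,"jaw":0.7},{"x":0,"y":0,"z":-0.9,"rx":0,"ry":0,"rz":0,"jaw":0.7},{"x":0,"y":0,"z":-0.9,"rx":0,"ry":0,"rz":0,"jaw":0.7},{"x":0,"y":0,"z":-0.6,"rx":0,"ry":0,"rz":0,"jaw":0.7},{"x":0,"y":0,"z":0,"rx":0,"ry":0,"rz":0,"jaw":0.7}]'
python3 - <<'E'
from plan import *
Rt=R.from_rotvec([0.137,2.956,0.960]).as_matrix()
plan([.5192,.0147,.1664],Rt)
im,c=shot('wrist','w_t13.png')
for n in('side','scene'):
    im=get_image(n); c=cam(im); P=cloud(im,c)
    m=(np.hypot(P[...,0]-.4805,P[...,1]+.349)<.025)&(P[...,2]>.02)&(P[...,2]<.12)
    q=P[m]; t=q[(q[:,2]>.074)&(q[:,2]<.084)&(np.hypot(q[:,0]-.4805,q[:,1]+.349)<.016)]
    print(n,len(q),np.percentile(q[:,2],99.5),'top face z',np.median(t[:,2]),t.mean(0))
E
```

```text
t: 21.25
position: [0.4823, -0.3496, 0.1882]
ee_rot: [0.15, 3.135, -0.003]
ft_force: [-0.1, -0.2, 0.2]
finger_gap: 0.0615
t 21.25 pos [ 0.4823 -0.3496  0.1882] q [-0.3   0.26 -0.24  0.   -1.06  0.2 ] shift units [-0.06 12.21  0.7 ] turn units [-6.02  0.02 -0.02] F [-0.1 -0.2  0.2] gap 0.0615
side 270 0.0920058898359793 top face z 0.07907493488285305 [ 0.47981632 -0.34510762  0.07894809]
scene 190 0.09078007954394973 top face z 0.07813446567767768 [ 0.48331505 -0.34631957  0.07842495]
```

View pics/w_t13.png

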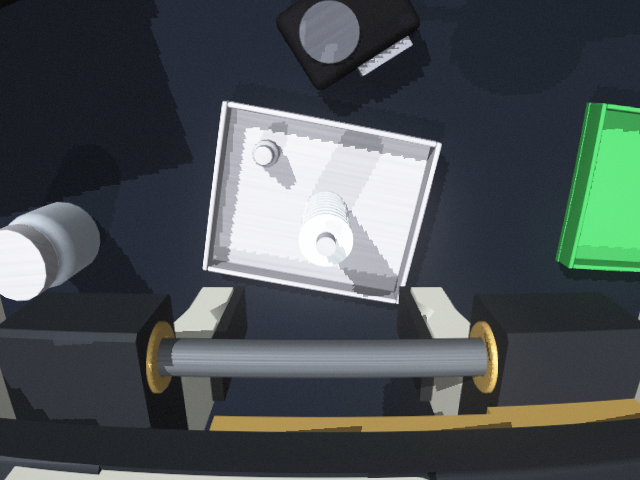

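```bash
python3 -m handwheel '[{"x":0,"y":0.5,"z":0,"rx":0,"ry":0,"rz":0,"jaw":0.6},{"x":0,"y":0.9,"z":0,"rx":0,"ry":0,"rz":0,"jaw":0.6},{"x":0,"y":0.96,"z":0,"rx":0,"ry":0,"rz":0,"jaw":0.6},{"x":0,"y":0.96,"z":0,"rx":0,"ry":0,"rz":0,"jaw":0.6},{"x":0,"y":0.96,"z":0,"rx":0,"ry":0,"rz":0,"jaw":0.6},{"x":0,"y":0.96,"z":0.1,"rx":0,"ry":0,"rz":0,"jaw":0.6},{"x":0,"y":0.96,"z":0.1,"rx":0,"ry":0,"rz":0,"jaw":0.6},{"x":0,"y":0.96,"z":0.1,"rx":0,"ry":0,"rz":0,"jaw":0.6},{"x":0,"y":0.96,"z":0.1,"rx":0,"ry":0,"rz":0,"jaw":0.6},{"x":0,"y":0.96,"z":0.1,"rx":0,"ry":0,"rz":0,"jaw":0.6}]' && python3 -m handwheel '[{"x":0,"y":0.96,"z":0.1,"rx":0,"ry":0,"rz":0,"jaw":0.6},{"x":0,"y":0.96,"z":0.1,"rx":0,"ry":0,"rz":0,"jaw":0.6},{"x":0,"y":0.96,"z":0,"rx":0,"ry":0,"rz":0,"jaw":0.6},{"x":0,"y":0.25,"z":0,"rx":-1,"ry":0,"rz":0,"jaw":0.6},{"x":0,"y":0,"z":0,"rx":-1,"ry":0,"rz":0,"jaw":0.6},{"x":0,"y":0,"z":0,"rx":-1,"ry":0,"rz":0,"jaw":0.6},{"x":0,"y":0,"z":0,"rx":-1,"ry":0,"rz":0,"jaw":0.6},{"x":0,"y":0,"z":0,"rx":-1,"ry":0,"rz":0,"jaw":0.6},{"x":0,"y":0,"z":0,"rx":-1,"ry":0,"rz":0,"jaw":0.6},{"x":0,"y":0,"z":0,"rx":0,"ry":0,"rz":0,"jaw":0.6}]' && python3 -m handwheel '[{"x":0,"y":0,"z":0,"rx":0,"ry":0,"rz":0,"jaw":0.6}]'
python3 - <<'E'
from plan import *
Rt=R.from_rotvec([0.137,2.956,0.960]).as_matrix()
plan([.5192,.0147,.1664],Rt)
plan([.5270,.1027,.0442],Rt)
st=get_state(); A=R.from_rotvec(st['ee_rot']).as_matrix()
im,c=shot('wrist','w_t14.png'); P=cloud(im,c); T=((P-st['position'])@A)*1000; f=im['frame']
m=(f.max(2)<70)&(P[...,2]>.03)&(P[...,2]<.09)&(abs(T[...,0])<25)&(T[...,2]>100)&(abs(T[...,1])<40)
q=T[m];print(len(q),np.percentile(q,[1,50,99],axis=0).round(1))
E
```

```text
t: 22.4
position: [0.506, -0.076, 0.1683]
ee_rot: [-0.15, -3.134, 0.0]
ft_force: [0.8, -0.7, 1.2]
finger_gap: 0.0525
t: 23.4
position: [0.5149, 0.0143, 0.1609]
ee_rot: [0.152, 2.96, 0.967]
ft_force: [-0.5, 0.2, 0.5]
finger_gap: 0.0527
t: 23.5
position: [0.5154, 0.0151, 0.1621]
ee_rot: [0.148, 2.961, 0.959]
ft_force: [1.1, 0.1, -0.3]
finger_gap: 0.0526
t 23.5 pos [0.5154 0.0151 0.1621] q [-0.1   0.26 -0.21 -0.68 -1.19  0.29] shift units [-0.13  0.09 -0.12] turn units [-0.02 -0.02 -0.08] F [ 1.1  0.1 -0.3] gap 0.0526
t 23.5 pos [0.5154 0.0151 0.1621] q [-0.1   0.26 -0.21 -0.68 -1.19  0.29] shift units [-0.12  0.08  4.91] turn units [-0.02 -0.02 -0.08] F [ 1.1  0.1 -0.3] gap 0.0526
82 [[ -8.2 -17.8 130.2]
 [ -2.5 -17.3 139.3]
 [  1.6 -16.7 150.2]]
```

View pics/w_t14.png

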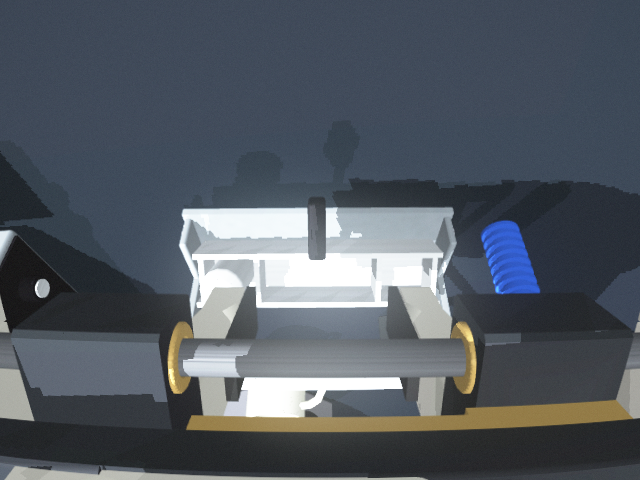

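```bash
python3 -m handwheel '[{"x":-0.12,"y":0.08,"z":0.3,"rx":0,"ry":0,"rz":-0.08,"jaw":0.5},{"x":0,"y":0,"z":0.8,"rx":0,"ry":0,"rz":0,"jaw":0.5},{"x":0,"y":0,"z":0.9,"rx":0,"ry":0,"rz":0,"jaw":0.5},{"x":0,"y":0,"z":0.9,"rx":0,"ry":0,"rz":0,"jaw":0.5},{"x":0,"y":0,"z":0.9,"rx":0,"ry":0,"rz":0,"jaw":0.5},{"x":0,"y":0,"z":0.7,"rx":0,"ry":0,"rz":0,"jaw":0.5},{"x":0,"y":0,"z":0.4,"rx":0,"ry":0,"rz":0,"jaw":0.5},{"x":0,"y":0,"z":0,"rx":0,"ry":0,"rz":0,"jaw":0.5},{"x":0,"y":0,"z":0,"rx":0,"ry":0,"rz":0,"jaw":0.5}]'
python3 - <<'E'
from plan import *
Rt=R.from_rotvec([0.137,2.956,0.960]).as_matrix()
plan([.5270,.1027,.0442],Rt)
im,c=shot('wrist','w_t15.png')
E
```

```text
t: 24.45
position: [0.5278, 0.1039, 0.0461]
ee_rot: [0.128, 2.957, 0.96]
ft_force: [0.1, -0.1, 0.2]
finger_gap: 0.0439
t 24.45 pos [0.5278 0.1039 0.0461] q [ 0.04  0.41 -0.3  -0.8  -0.94  0.39] shift units [ 0.02 -0.07  0.03] turn units [-0.   -0.02  0.05] F [ 0.1 -0.1  0.2] gap 0.0439
```

View pics/w_t15.png

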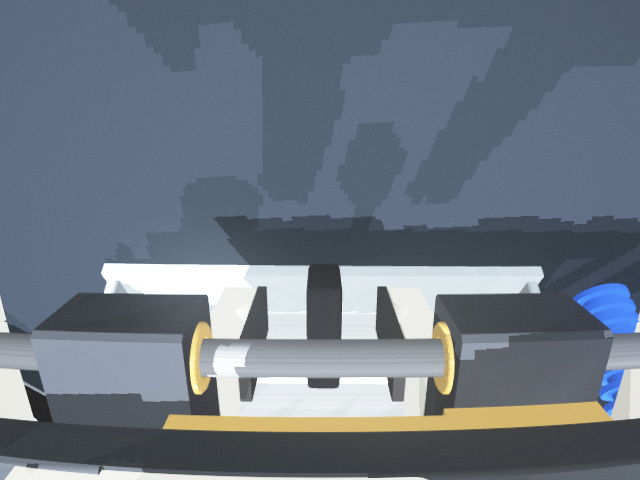

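```bash
python3 -m handwheel '[{"x":0,"y":0,"z":0,"rx":0,"ry":0,"rz":0.05,"jaw":0.3},{"x":0,"y":0,"z":0,"rx":0,"ry":0,"rz":0,"jaw":0.1},{"x":0,"y":0,"z":0,"rx":0,"ry":0,"rz":0,"jaw":0},{"x":0,"y":0,"z":0,"rx":0,"ry":0,"rz":0,"jaw":0},{"x":0,"y":0,"z":0,"rx":0,"ry":0,"rz":0,"jaw":0},{"x":0,"y":0,"z":0,"rx":0,"ry":0,"rz":0,"jaw":0}]' 30 && python3 -m handwheel '[{"x":0,"y":0.085,"z":-0.032,"rx":0.4,"ry":0,"rz":0,"jaw":0},{"x":0,"y":0.085,"z":-0.032,"rx":0.4,"ry":0,"rz":0,"jaw":0},{"x":0,"y":0.085,"z":-0.032,"rx":0.4,"ry":0,"rz":0,"jaw":0},{"x":0,"y":0.085,"z":-0.032,"rx":0.4,"ry":0,"rz":0,"jaw":0},{"x":0,"y":0.085,"z":-0.032,"rx":0.4,"ry":0,"rz":0,"jaw":0},{"x":0,"y":0.085,"z":-0.032,"rx":0.4,"ry":0,"rz":0,"jaw":0},{"x":0,"y":0.085,"z":-0.032,"rx":0.4,"ry":0,"rz":0,"jaw":0},{"x":0,"y":0,"z":0,"rx":0,"ry":0,"rz":0,"jaw":0}]'
```

```text
t: 25.1
position: [0.5271, 0.1033, 0.0457]
ee_rot: [0.138, 2.959, 0.961]
ft_force: [-1.6, -2.0, 4.6]
finger_gap: 0.0114
t: 25.9
position: [0.5283, 0.116, 0.0602]
ee_rot: [0.14, 3.08, 0.518]
ft_force: [-1.3, -4.1, 2.8]
finger_gap: 0.012
```

```bash
python3 -m handwheel '[{"x":0,"y":0.085,"z":-0.032,"rx":0.4,"ry":0,"rz":0,"jaw":0},{"x":0,"y":0.085,"z":-0.032,"rx":0.4,"ry":0,"rz":0,"jaw":0},{"x":0,"y":0.085,"z":-0.032,"rx":0.4,"ry":0,"rz":0,"jaw":0},{"x":0,"y":0.085,"z":-0.032,"rx":0.4,"ry":0,"rz":0,"jaw":0},{"x":0,"y":0.085,"z":-0.032,"rx":0.4,"ry":0,"rz":0,"jaw":0},{"x":0,"y":0.085,"z":-0.032,"rx":0.4,"ry":0,"rz":0,"jaw":0},{"x":0,"y":0.085,"z":-0.032,"rx":0.4,"ry":0,"rz":0,"jaw":0},{"x":0,"y":0,"z":0,"rx":0,"ry":0,"rz":0,"jaw":0}]' && python3 -m handwheel '[{"x":0,"y":0.085,"z":-0.032,"rx":0.4,"ry":0,"rz":0,"jaw":0},{"x":0,"y":0,"z":0,"rx":0,"ry":0,"rz":0,"jaw":0}]'
```

```text
t: 26.7
position: [0.5298, 0.132, 0.0701]
ee_rot: [0.144, 3.137, 0.065]
ft_force: [-2.8, 0.6, 3.8]
finger_gap: 0.0118
t: 26.9
position: [0.5301, 0.1343, 0.0711]
ee_rot: [-0.146, -3.136, -0.0]
ft_force: [-2.2, -0.4, 3.1]
finger_gap: 0.0115
```

```bash
python3 -m handwheel '[{"x":0,"y":0.06,"z":-0.015,"rx":0.2,"ry":0,"rz":0,"jaw":0},{"x":0,"y":0,"z":0,"rx":0,"ry":0,"rz":0,"jaw":0},{"x":0,"y":0,"z":0,"rx":0,"ry":0,"rz":0,"jaw":0}]' && python3 -m handwheel '[{"x":0,"y":0.06,"z":-0.015,"rx":0.1,"ry":0,"rz":0,"jaw":0},{"x":0,"y":0,"z":0,"rx":0,"ry":0,"rz":0,"jaw":0}]'
```

```text
t: 27.2
position: [0.5302, 0.1356, 0.0716]
ee_rot: [-0.147, -3.136, 0.033]
ft_force: [-2.8, -0.6, 0.5]
finger_gap: 0.0122
t: 27.4
position: [0.5302, 0.1358, 0.0717]
ee_rot: [-0.147, -3.134, 0.054]
ft_force: [0.5, -9.1, -2.7]
finger_gap: 0.0121
```

```bash
python3 -m handwheel '[{"x":0,"y":0,"z":0,"rx":0,"ry":0,"rz":0,"jaw":0.2},{"x":0,"y":0,"z":0,"rx":0,"ry":0,"rz":0,"jaw":0.4},{"x":0,"y":0,"z":0,"rx":0,"ry":0,"rz":0,"jaw":0.5},{"x":0,"y":0,"z":0,"rx":0,"ry":0,"rz":0,"jaw":0.5},{"x":0,"y":0,"z":-0.3,"rx":-0.3,"ry":0,"rz":0,"jaw":0.5},{"x":0,"y":0,"z":-0.8,"rx":0,"ry":0,"rz":0,"jaw":0.6},{"x":0,"y":0,"z":-0.8,"rx":0,"ry":0,"rz":0,"jaw":0.6},{"x":0,"y":0,"z":-0.9,"rx":0,"ry":0,"rz":0,"jaw":0.6},{"x":0,"y":0.2,"z":-0.9,"rx":0,"ry":0,"rz":0,"jaw":0.6},{"x":0,"y":0.9,"z":-0.9,"rx":0,"ry":0,"rz":0,"jaw":0.6}]' && python3 -m handwheel '[{"x":0,"y":0.9,"z":-0.9,"rx":0,"ry":0,"rz":0,"jaw":0.6},{"x":0,"y":0.9,"z":0,"rx":0,"ry":0,"rz":0,"jaw":0.6},{"x":0,"y":0.9,"z":0,"rx":0,"ry":0,"rz":0,"jaw":0.6},{"x":0,"y":0,"z":0,"rx":0,"ry":0,"rz":0,"jaw":0.6},{"x":0,"y":0,"z":0,"rx":0,"ry":0,"rz":0,"jaw":0.6}]'
python3 - <<'E'
from h import *
im,c=shot('wrist','w_t16.png');P=cloud(im,c); f=im['frame'].astype(int)
m=(f.max(2)<60)&(P[...,2]>.078)&(P[...,2]<.1)&(P[...,1]<.2)&(P[...,0]>.48)&(P[...,0]<.58)
Q=P[m];r=cv2.minAreaRect(Q[:,:2].astype(np.float32)*1000);print('tab',len(Q),r,np.median(Q[:,2]))
s=(Q-[.535,.186,0])@[.0953,.9954,0]; print('tab top tilt deg',np.degrees(np.arctan(np.polyfit(s,Q[:,2],1)[0])))
im,c=shot('side','s_t16.png'); im,c=shot('scene','sc_t16.png')
E
```

```text
t: 28.4
position: [0.5337, 0.1699, 0.2118]
ee_rot: [-0.15, -3.138, -0.001]
ft_force: [1.0, 0.1, -0.3]
finger_gap: 0.0528
t: 28.9
position: [0.5413, 0.252, 0.237]
ee_rot: [-0.145, -3.138, 0.0]
ft_force: [0.5, 0.5, -0.6]
finger_gap: 0.0526
tab 1182 ((529.69140625, 135.15431213378906), (39.754085540771484, 11.752375602722168), 84.71377563476562) 0.08789985135593684
tab top tilt deg -0.45598971398954524
```

View pics/w_t16.png

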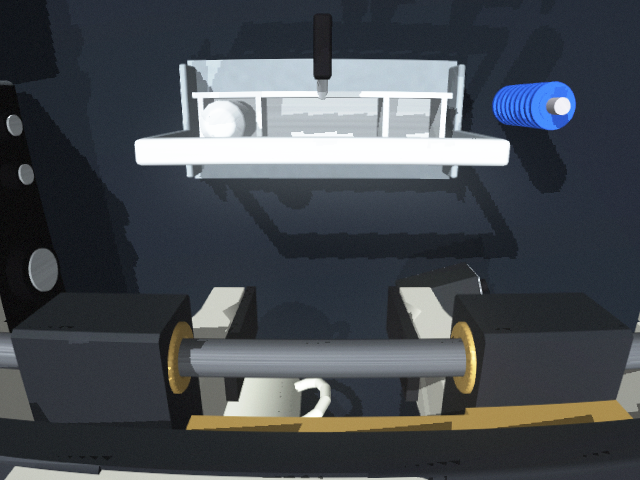

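View pics/sc_t16.png

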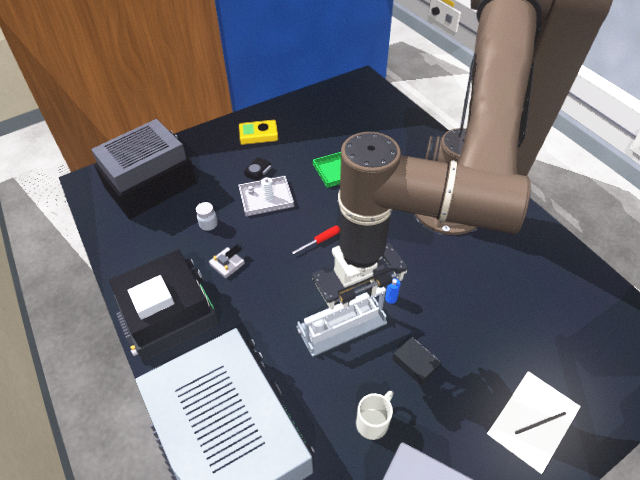

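The bin is level: the tab top is at 87.9 mm and (529.7, 135.2) mm, the same as at the start. The filter is in its pocket (about pixel 222,118 in the wrist view), and the load stands upright in the tray (266,190 in the scene view). I'll hand it in.

```bash
python3 -c "
from bench import *
print(get_state()['t'],get_state()['ft_force']); print(job_done())"
```

```text
29.05 [-0.23151722 -0.18199767  0.79266652]
the job is handed in; nothing more can be done
None
```

The job is handed in at about 29 s of the 61 s allowed. No verdict was reported.

**What I did:**
- I tipped the bin by its tab and let go of it. The rim and floor of the bin measured about 37°.
- I gripped the finned dummy load along its own axis and drew it out of the pocket. I stood it on the tray floor away from the plug, with a brief contact force of about 9 N before release.
- I gripped the tab again, turned the bin back until the wrist felt its stop (about 9 N), let go and backed the arm off.

**Last checks:**
- **Bin:** the tab top is back at its starting position within about 0.5 mm, at a height of 87.9 mm. It reads −0.5° from level, which is within measurement noise.
- **Dummy load:** its top face measured 78–79 mm high, which matches the 4 mm tray floor plus its 75 mm. It stood upright in the tray in the last picture.
- **Filter:** it is still in its pocket.
- **Bystanders:** they look unmoved in the final scene picture; I did not measure them one by one.
- **Arm:** it is touching nothing; the wrist force is under 1 N.

**Disagreements:**
- The stand's position from the light bar and from the tab differed by about 3 mm; I used a value in between.
- My first estimate of the tipped bin, from a few rim points, was 38.6°, against 37.0° and 36.7° from the later rim and floor fits.
- A depth-based check of the load's lean while it was held was too noisy to use. It gave readings from −7° to +1.5°, so I relied on the pictures and the top-face height.

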